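# Clamp the movement holder on the jig plate

### The arm

A 6-joint arm with a two-finger parallel gripper is mounted at the origin on the work surface. World frame = base frame: x ahead of the robot, y to its left, z up, the work surface at z = 0. Lengths are in mm, angles in rad, forces in N, time in s.
With the tool pointing down it reaches from about 350 to 975 mm from the base axis. Payload 7.1 kg.
Tool frame: the origin (TCP) lies on the mounting face of the last link; the fingertips stand 182 mm ahead of it and the grasp point (between the pads) lies 163 mm ahead of it (ctrl.tip_reach is the distance from the TCP to the fingertips, in mm); z points along the fingers, y is the direction in which the jaws open and shut (so a half turn about z gives the same grasp; the last joint's range is limited). The gripper opens to 88 mm and grips with 3 to 60 N. Pads are 20 mm wide; open, the fingers measure 115 mm over their backs; the gripper's body (75 mm by 178 mm) begins 61 mm behind the grasp point.
Start: joints at [-1.179, 0.423, 1.63, -0, 1.089, -0.019], TCP at [249.605, -572.978, 404.675] pointing down, gripper open.
Joint ranges: [-3, 3], [-0.9, 2.11], [0.09, 2.58], [-1.31, 4.45], [0.11, 2.69], [-2.54, 2.54]. Speed limits (rad/s): [2.39, 2.39, 3.01, 3.14, 3.14, 3.14].

### API

Orientations are given as a rotation vector (axis times angle).
In Python, from workcell import ctrl gives the robot as it stands.
- The arm moves only by the tool jog_arm, never from a script. Its argument "steps" is a list that holds one entry, the list of rows, each a list of 7 numbers: the shift along the tool's x, y, z in m, then the turn, a rotation vector about the tool's x, y, z in degrees, then the gripper's target within -1 to 1 (shut at 1, half-way at 0, fully open at -1). A call has 1 to 20 rows; each row shifts and turns the commanded pose from where the row before left it, along the tool's axes as they then stand; what a row does not reach is not made up. A row lasts 1/12 s, in which the tool goes at most 41.7 mm and 7.16 degrees, less where a joint would pass 70% of its speed; a pose out of reach is approached as far as the arm can. A call is refused whole if a number of a shift passes 0.0417 or a number of a turn 7.16, either way. A call with a gripper value outside its range is refused whole. The fingers move at their own pace and stop on an object; the grip force is fixed at half the most. Time passes only in rows, so rows that do not move let the fingers close. It gives the time, the measured TCP pose, the force and the opening at its end, in the units of the state.
- ctrl.get_obs(): the state, without advancing time (a new reading comes with each control period).
- ctrl.get_image(name): name is "scene" or "top" or "wrist"; returns the picture (400x640x3 uint8, red, green, blue); there is no depth.
- ctrl.camera_info(name): a dict with "fx", "fy", "cx", "cy" (pixels), "origin" and "attitude" of the camera in the world; the wrist camera has in their place "T_tool_cam" (4x4, takes a point from camera to tool coordinates, whose origin is the TCP and whose axes are the flange's). Camera axes: x right, y down, z forward; pixel columns grow to the right and rows downward; lengths in mm; the calibration is good to about 2 mm. The wrist camera is an equidistant fisheye: a pixel r from the principal point sees the ray r / f radians off the axis. A picture is of the moment at which its call begins: read the wrist's pose just before it. camera_info takes no time and is no camera call.
- ctrl.close_job(): hands the job in, once; it reports no verdict.
Trained networks look in the newest picture that a camera, given by its name, has taken for a name from the list of things; names that differ only in an ending like _2 or _b are one class to them, and where a whole thing is asked for, a point or a joint stands for the part that bears it (a point fixed in the world has none). Each returns a list of dicts, best first, with "p" (0 to 1); they miss things now and then, are a little off and sometimes report something else, mostly with a low value. They report only what shows in the picture. A call takes as long as a camera call. They do not tell look-alikes from the thing itself.
- ctrl.look_for(thing, camera): "bbox" ([left, top, right, bottom] in pixels, round what is visible of it).
- ctrl.trace(thing, camera): "pixels" (400x640 bool, what is visible of it) and "bbox" ([left, top, right, bottom] in pixels, round what is visible of it).
- ctrl.landmark_of(thing, camera): "uv" ([column, row] in pixels: a listed point, or the origin of a listed thing).
The state is a dict: "t": time; "qpos": joint angles; "qvel": joint speeds; "joint_torque": joint torques, N m; "ee_pos": TCP position; "orientation": TCP orientation; "ft_force": force on the tool from outside, world axes, zero at the start; "moment": the same for the moment, N m; "width": finger opening in mm.
Only numpy, scipy, OpenCV 4.12 (cv2) and the standard library are available. Lean on these libraries where they do the work, as an engineer would, in place of code of your own. Each camera call takes 0.05 s, during which the arm holds its last target.

### The job

Load the white movement holder onto the aluminium jig plate with its low end under the raised clamp arm, push it gently home against the two side pins and the end pin, and let go of it. Then press the clamp's black handle down past its dead point until it comes home on its stop and the rubber pad holds the holder down, stopping as soon as you feel the stop rather than leaning on it. Leave the canister, the blower and the loupe where they are.

Things in the scene. Friction and masses are not known exactly. Their poses are not given: they have to be found in the camera images.
- fixture: Aluminium jig plate on rubber feet, fixed: 215 mm long (x), 100 wide (y), flat top 16 mm above the bench. Origin on the bench under its centre line, 90 mm from its rear end (-x), 125 mm from its front end. A steel horizontal toggle clamp is screwed to the rear half (bracket from x = -75 to -5 mm, 46 mm wide), its handle pointing to -x. On the front half stand only three pins.
- seat (a point): Point on the plate's top where the middle of the holder's underside lies when the holder is home against all three pins (fixture frame x +66, y 0, z +16 mm). Axes as the fixture's: x points away from the clamp.
- side_pin_a: Fixed steel dowel pin, 6 mm in diameter, 9 mm high, on the seat's +y side, 34 mm from the seat point towards the clamp. Origin at its foot on the plate.
- side_pin_b: The same pin, also on the +y side, 34 mm from the seat point away from the clamp. The holder's +y long side bears on both side pins; the 62 mm between them are free for a finger.
- end_pin: The same pin at the clamp end of the seat, on its centre line, 45 mm from the seat point; the end of the holder's low part bears on it.
- holder_mid (a point): Middle of the loose movement holder, half-way up (10 mm above its underside): white plastic block, about 0.1 kg, 84 mm long (x), 40 wide (y). The 54 mm at +x are 20 mm high with a round watch movement on top (27 mm across, 5 proud, its centre 15 mm from the middle); the 30 mm at -x are a flat land 14 mm high for the clamp pad. Loaded, its x axis points as the seat's.
- holder_foot (a point): Middle of the movement holder's underside, same axes. Its 40 mm width can be gripped at the middle of its length.
- holder_land (a point): Middle of the holder's low land, on its top face: 14 mm above its underside, 27 mm from its middle towards -x.
- handle_end (a point): Point on the top face of the clamp handle's black grip (bar 65 x 17 x 11 mm), 12 mm from its free rear end. z is square to the top face; pushing along -z closes the clamp: the end swings rearwards (-x) and down about a moving pivot some 100 mm ahead, and the raised arm comes down with it. Pitch about the fixture's y axis is about 1.1 rad when open (end high), 0 at home (grip level).
- clamp_handle (a joint): Bend of the toggle (rad): about 1.9 open, at most 2.0 early in the swing, 0.95 as the pad meets the holder, 0.18 at the dead point, 0 with the handle home on its rigid stop. The push needed at handle_end is about 1 N at first, climbs to about 7 N near 0.6 and falls to nothing at the dead point; beyond it the handle drops most of the last few mm by itself.
- clamp_arm (a joint): Angle of the clamp arm (rad), pivoted at fixture x -12 mm, 18 mm above the plate: about 0.06 when clamped on the holder (level), about 1.4 open, when its end stands 85 mm above the plate.
- clamp_pad: Domed rubber pad, 13 mm across, on the spindle at the end of the clamp arm; origin at its lower tip. Clamped, it bears on the holder's land 26 mm from the holder's middle, with about 35 N.
- canister: Bystander: steel screw-top parts canister, 51 mm across, 56 mm high, upright; origin under its middle.
- blower: Bystander: standing blue silicone blower, 54 mm across, nozzle up, 116 mm high; origin under its middle.
- loupe: Bystander: chrome eye loupe, 38 mm across, 30 mm high; origin under its middle.
There are look-alikes about, which are no part of the job. There is more than one size of the part that bears holder_mid; the job needs the middle-sized.

How it is judged (in metres and radians):
On the way, in this order (a step that is already met when the one before it is completed fails the run):
1. the holder lies flat on the plate, low end to the clamp, home against the side pins and the end pin, let go of, the clamp still open (x of holder_foot in the frame of seat between -0.0015 and 0.0015 m and y of holder_foot in the frame of seat between -0.0015 and 0.0015 m and z of holder_foot in the frame of seat below 0.0015 m and angle between the x axis of holder_foot and the x axis of seat, either way round below 0.035 rad and angle between holder_foot's own z axis and vertical below 0.03 rad and value of joint clamp_arm above 0.3 rad and contact force between the fingers and holder below 0.1 N and x of holder_land in the frame of seat below -0.02 m), for 0.3 s.
2. the handle is past its dead point and home, the pad bearing on the holder (value of joint clamp_handle below 0.05 rad and contact force between clamp_pad and holder above 15 N), for 0.2 s.
At the end, for the whole second after the job is handed in: The holder lies flat on the plate within 2 mm and 2 degrees of full contact with the side pins and the end pin, and the clamp is locked: handle home (bend under 0.05 rad), pad bearing on the holder with more than 15 N, all at rest (all of step 2 and x of holder_foot in the frame of seat between -0.002 and 0.002 m and y of holder_foot in the frame of seat between -0.002 and 0.002 m and z of holder_foot in the frame of seat below 0.0015 m and angle between the x axis of holder_foot and the x axis of seat, either way round below 0.035 rad and angle between holder_foot's own z axis and vertical below 0.03 rad and linear speed of holder below 0.01 m/s and x of holder_land in the frame of seat below -0.02 m); the robot touches nothing.
It fails at once if the holder is pressed against a pin with more than 20 N (contact force between holder and side_pin_a above 20 N or contact force between holder and side_pin_b above 20 N or contact force between holder and end_pin above 20 N).
It fails at once if the clamp handle is forced: pushed with more than 25 N (contact force between anything else and clamp_handle above 25 N).
It fails at once if the canister, the blower or the loupe is moved more than 20 mm (distance of any of canister, blower, loupe from where it was at the start of the episode above 0.02 m).
It also fails if it takes over 64 s, if anything falls off the work surface, if the arm or the gripper's body presses on something with over 40 N, if the wrist force passes 120 N, or if a joint passes its speed limit or range.

## Working session

There is one attempt and no reset: what is moved stays moved. The work goes in short steps, Python scripts to look and compute and a tool call to move; the robot and the scene stay as the last step left them, time stands still between calls to the robot, and variables do not carry over. Pictures are saved under pics/ and viewed, and the job is handed in when it is done.

Besides the shell and the picture viewer there is one more tool, called after "Request:" by a JSON object that holds its "name" and its "arguments", one argument or row to a line. jog_arm: Moves the arm, as the interface text tells. Its arguments: {"type":"object","properties":{"steps":{"type":"array"}},"required":["steps"]}

```bash
ls; mkdir -p pics
cat > h.py <<'E'
import numpy as np, cv2
from scipy.spatial.transform import Rotation as R
from workcell import ctrl
def save(n,img): cv2.imwrite(f'pics/{n}.png',cv2.cvtColor(img,cv2.COLOR_RGB2BGR))
def cam(name):
    i=ctrl.camera_info(name)
    if 'origin' in i:
        a=np.array(i['attitude'],float)
        Rm=R.from_rotvec(a).as_matrix() if a.size==3 else a.reshape(3,3)
        return i,Rm,np.array(i['origin'],float)
    o=ctrl.get_obs(); T=np.array(i['T_tool_cam']); Rt=R.from_rotvec(o['orientation']).as_matrix()
    return i,Rt@T[:3,:3],Rt@T[:3,3]+np.array(o['ee_pos'])
def ray(name,uv,c=None):
    i,Rm,p=c or cam(name)
    x=(uv[0]-i['cx'])/i['fx'];y=(uv[1]-i['cy'])/i['fy']
    if name=='wrist':
        r=np.hypot(x,y); d=np.array([np.sin(r)*x/max(r,1e-9),np.sin(r)*y/max(r,1e-9),np.cos(r)])
    else: d=np.array([x,y,1.])
    d=Rm@d; return p,d/np.linalg.norm(d)
def atz(name,uv,z,c=None):
    p,d=ray(name,uv,c); return p+d*(z-p[2])/d[2]
def proj(name,P,c=None):
    i,Rm,p=c or cam(name)
    q=Rm.T@(np.array(P,float)-p)
    if name=='wrist':
        th=np.arctan2(np.hypot(q[0],q[1]),q[2]); n=np.hypot(q[0],q[1])+1e-12
        return np.array([i['cx']+i['fx']*th*q[0]/n,i['cy']+i['fy']*th*q[1]/n])
    return np.array([i['cx']+i['fx']*q[0]/q[2],i['cy']+i['fy']*q[1]/q[2]])
def tri(obs):
    A=np.zeros((3,3));b=np.zeros(3)
    for p,d in obs:
        M=np.eye(3)-np.outer(d,d);A+=M;b+=M@p
    x=np.linalg.solve(A,b); return x,[np.linalg.norm((np.eye(3)-np.outer(d,d))@(x-p)) for p,d in obs]
E
python3 - <<'E'
from h import *
for c in ['scene','top','wrist']:
    save(c+'0',ctrl.get_image(c)); print(c,ctrl.camera_info(c))
print(ctrl.get_obs())
E
```

```text
pics
scene {'fx': 383.2337757897771, 'fy': 383.2337757897771, 'cx': 322.2166962537505, 'cy': 203.86131965537632, 'origin': array([ 985.65956104, -478.66037622,  862.3313236 ]), 'attitude': array([-2.3241525 , -0.861689  ,  0.33329641])}
top {'fx': 456.0275953127144, 'fy': 456.0275953127144, 'cx': 323.8595476431999, 'cy': 200.73238062550692, 'origin': array([ 374.74926371,   -4.27493439, 1462.8548628 ]), 'attitude': array([-2.17279877,  2.13224784, -0.15159654])}
wrist {'fx': 309.70691628693146, 'fy': 309.70691628693146, 'cx': 319.37039571442705, 'cy': 198.74836699663138, 'T_tool_cam': array([[ 9.20893670e-04, -9.61498021e-01, -2.74810313e-01,
         7.52599192e+01],
       [ 9.99999472e-01,  1.01087049e-03, -1.85789204e-04,
         6.61614596e-01],
       [ 4.56433588e-04, -2.74809997e-01,  9.61498444e-01,
         2.01146524e+01],
       [ 0.00000000e+00,  0.00000000e+00,  0.00000000e+00,
         1.00000000e+00]])}
{'t': 0.15, 'qpos': array([-1.17901786e+00,  4.23669426e-01,  1.63050421e+00, -4.91618515e-06,
        1.08858863e+00, -1.90210302e-02]), 'qvel': array([ 0.00080955, -0.00202832, -0.00241997, -0.00067882,  0.00080718,
       -0.00123324]), 'joint_torque': array([ 2.36524183e-04, -5.44984496e+01, -2.73919988e+01,  6.43477309e-02,
        2.04514945e-02, -7.57201542e-05]), 'ee_pos': array([ 249.51769211, -572.79702653,  404.08158906]), 'orientation': array([-3.07442975e+00, -6.40523839e-01,  3.47034558e-04]), 'ft_force': array([-0.4899346 ,  0.18897781, -0.22377074]), 'moment': array([0.01624933, 0.02379329, 0.00401854]), 'width': 87.9808328585755}
```

View pics/scene0.png

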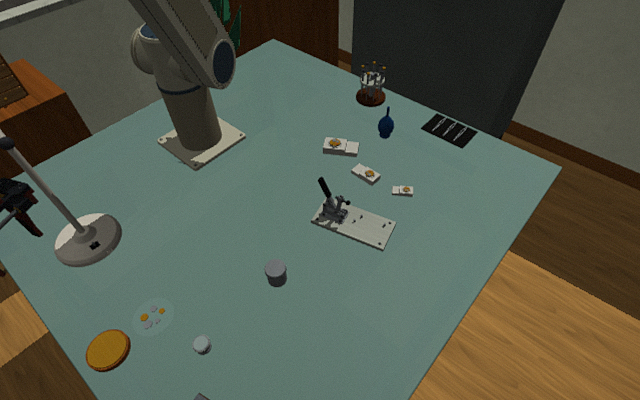

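View pics/top0.png

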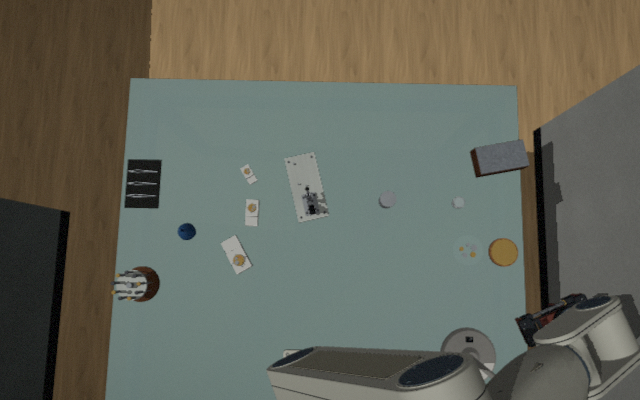

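View pics/wrist0.png

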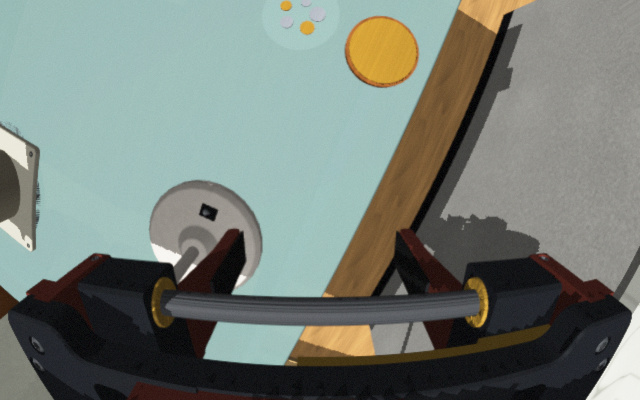

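The scene view shows three holders: at about (341,146), (366,174) and (402,190). In the top view they are at (237,254), (252,212) and (248,174). The fixture is at top (306,187), and the blower, canister and loupe are at (187,231), (387,200) and (458,203). Next I'll measure rough positions.

Run:
```python
from h import *
cs={c:cam(c) for c in ['scene','top']}
for t in ['holder_mid','holder_foot','holder_land','seat','side_pin_a','end_pin','fixture','handle_end','clamp_pad','canister','blower','loupe']:
    for c in cs:
        zz={'holder_mid':10,'holder_foot':0,'holder_land':14,'seat':16,'side_pin_a':16,'end_pin':16,'handle_end':130,'clamp_pad':90}.get(t,0)
        for d in ctrl.landmark_of(t,c)[:4]:
            print(t,c,np.round(d['p'],2),np.round(d['uv'],1),np.round(atz(c,d['uv'],zz,cs[c])))
for c in cs:
  for d in ctrl.trace('holder_mid',c):
    m=d['pixels'].astype(np.uint8); cn=max(cv2.findContours(m,0,2)[0],key=cv2.contourArea)
    pts=np.array([atz(c,p[0],16,cs[c])[:2] for p in cn],np.float32); print(c,d['p'],d['bbox'],cv2.minAreaRect(pts))
```

```text
holder_mid scene 0.84 [340.1 149.6] [404. 256.  10.]
holder_mid scene 0.59 [365.7 170.1] [524. 235.  10.]
holder_mid scene 0.54 [402.8 192.8] [664. 230.  10.]
holder_mid top 0.84 [236.4 250.2] [411. 265.  10.]
holder_mid top 0.75 [249.2 215. ] [524. 230.  10.]
holder_mid top 0.59 [248.3 173.6] [658. 238.  10.]
holder_mid top 0.39 [385.5 199.3] [ 583. -207.   10.]
holder_foot scene 0.9 [362.4 176.8] [529. 213.   0.]
holder_foot scene 0.78 [340.8 151.1] [404. 261.   0.]
holder_foot scene 0.69 [400.3 193.5] [656. 231.   0.]
holder_foot scene 0.36 [368.6 225.2] [654.  76.   0.]
holder_foot top 0.8 [247.1 216.3] [520. 238.   0.]
holder_foot top 0.67 [245.3 173.8] [659. 249.   0.]
holder_foot top 0.56 [235.2 253.4] [401. 271.   0.]
holder_land scene 0.79 [397.2 188.8] [644. 229.  14.]
holder_land scene 0.65 [356.6 166. ] [494. 228.  14.]
holder_land scene 0.57 [351.8 147.8] [430. 284.  14.]
holder_land top 0.95 [231.5 247.3] [420. 281.  14.]
holder_land top 0.92 [248.2 219.1] [510. 232.  14.]
holder_land top 0.54 [253.2 181.8] [631. 220.  14.]
seat scene 0.62 [367.7 229. ] [666.  54.  16.]
[... 971 characters left out ...]
838745117)
scene 0.73 [390.4, 184.0, 413.9, 196.7] ((659.7677612304688, 231.33180236816406), (60.44108963012695, 35.39813232421875), 40.142086029052734)
top 0.8 [243.5, 201.2, 259.7, 226.8] ((532.990234375, 221.66033935546875), (83.97312927246094, 41.47622299194336), 2.18282151222229)
top 0.73 [217.4, 236.1, 252.9, 273.9] ((399.5140380859375, 265.251220703125), (113.03213500976562, 56.96881103515625), 29.89634895324707)
top 0.65 [239.4, 164.0, 259.7, 184.8] ((655.3709106445312, 237.1909942626953), (66.20479583740234, 32.45146560668945), 32.4567985534668)
top 0.26 [307.2, 190.8, 311.7, 198.4] ((595.3220825195312, 44.81781005859375), (37.97693634033203, 11.156242370605469), 19.524215698242188)
```

Sizes agree: the middle holder (84 x 41 mm) is at about (533,222), yaw about 2°, low end toward the robot. The fixture is at about (610,48), yaw about 12°. I'll move over both for a close wrist view.

Request:
{"name": "jog_arm", "arguments": {
  "steps": [
    [[0.028, -0.027, 0, 0, 0, 0, -1], [0.028, -0.027, 0, 0, 0, 0, -1], [0.028, -0.027, 0, 0, 0, 0, -1], [0.028, -0.027, 0, 0, 0, 0, -1], [0.028, -0.027, 0, 0, 0, 0, -1], [0.028, -0.027, 0, 0, 0, 0, -1], [0.028, -0.027, 0, 0, 0, 0, -1], [0.028, -0.027, 0, 0, 0, 0, -1], [0.028, -0.027, 0, 0, 0, 0, -1], [0.028, -0.027, 0, 0, 0, 0, -1], [0.028, -0.027, 0, 0, 0, 0, -1], [0.028, -0.027, 0, 0, 0, 0, -1], [0.028, -0.027, 0, 0, 0, 0, -1], [0.028, -0.027, 0, 0, 0, 0, -1], [0.028, -0.027, 0, 0, 0, 0, -1], [0.028, -0.027, 0, 0, 0, 0, -1], [0.028, -0.027, 0, 0, 0, 0, -1], [0.028, -0.027, 0, 0, 0, 5, -1], [0.028, -0.027, 0, 0, 0, 5, -1], [0.028, -0.027, 0, 0, 0, 5, -1]]
  ]
}}

```text
t: 3.12
ee_pos: [556.5, 143.4, 404.8]
orientation: [-3.133, -0.228, 0.0]
ft_force: [1.5, -1.2, -0.5]
width: 87.8
```

Run:
```python
from h import *
o=ctrl.get_obs();print(o['t'],o['ee_pos'],o['orientation'],np.round(o['qpos'],2))
save('wrist1',ctrl.get_image('wrist'))
```

```text
3.1167 [556.53108896 143.39431592 404.81503163] [-3.13325939e+00 -2.28280408e-01  1.81054708e-04] [0.23 0.35 1.74 0.   1.05 1.66]
```

View pics/wrist1.png

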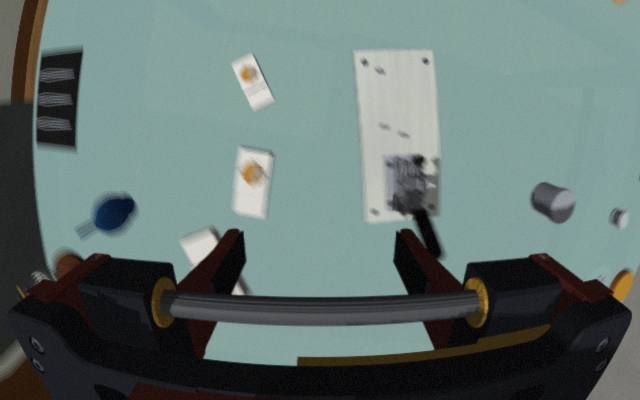

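The plate, three pins, clamp and middle holder at (253,182) are all in view, slightly motion-blurred. I'll let it settle and take measurements.

Request:
{"name": "jog_arm", "arguments": {
  "steps": [
    [[0, 0, 0, 0, 0, 0, -1], [0, 0, 0, 0, 0, 0, -1]]
  ]
}}

```text
t: 3.33
ee_pos: [556.2, 141.6, 404.2]
orientation: [3.132, 0.238, -0.002]
ft_force: [0.2, 0.0, 0.3]
width: 87.7
```

Run:
```python
from h import *
c=cam('wrist'); im=ctrl.get_image('wrist'); save('wrist2',im); cv2.imwrite('pics/w2crop.png',cv2.resize(cv2.cvtColor(im[30:270,200:460],cv2.COLOR_RGB2BGR),None,fx=2.5,fy=2.5,interpolation=cv2.INTER_CUBIC)[:600,:800])
np.save('w2.npy',im)
for t in ['seat','side_pin_a','end_pin','fixture','handle_end','clamp_pad','holder_mid','holder_land']:
    zz={'holder_mid':10,'holder_land':14,'seat':16,'side_pin_a':16,'end_pin':16,'handle_end':130,'clamp_pad':90}.get(t,0)
    for d in ctrl.landmark_of(t,'wrist')[:4]: print(t,np.round(d['p'],2),np.round(d['uv'],1),np.round(atz('wrist',d['uv'],zz,c),1))
for t,z in [('fixture',16),('holder_mid',10)]:
  for d in ctrl.trace(t,'wrist'):
    m=d['pixels'].astype(np.uint8); cn=max(cv2.findContours(m,0,2)[0],key=cv2.contourArea)
    pts=np.array([atz('wrist',p[0],z,c)[:2] for p in cn],np.float32); print(t,d['p'],d['bbox'],cv2.minAreaRect(pts))
o=ctrl.get_obs();print(o['ee_pos'],o['orientation'])
```

```text
seat 0.76 [398.8  97.6] [665.   61.6  16. ]
side_pin_a 0.61 [381.4 125. ] [628.2  77.   16. ]
side_pin_a 0.33 [400.7 151.1] [601.3  47.4  16. ]
end_pin 0.39 [401.5 136.7] [618.8  49.8  16. ]
fixture 0.8 [401.4 151.7] [599.4  41.7   0. ]
fixture 0.28 [378.   71.2] [694.2  89.1   0. ]
clamp_pad 0.68 [423.9 158. ] [604.8  43.2  90. ]
holder_mid 0.81 [255.5 183. ] [532.9 218.5  10. ]
holder_mid 0.66 [250.5  85.5] [652.4 239.6  10. ]
holder_land 0.72 [262.3  97.5] [639.2 222.2  14. ]
holder_land 0.71 [252.7 204.5] [505.5 218.7  14. ]
holder_land 0.59 [201.7 252.5] [423.8 286.6  14. ]
fixture 0.95 [355.0, 49.4, 444.4, 265.8] ((586.6321411132812, 40.344932556152344), (282.20361328125, 106.6213150024414), 16.34918212890625)
holder_mid 0.91 [178.6, 224.2, 252.8, 293.6] ((430.76153564453125, 284.44775390625), (39.44639205932617, 63.947174072265625), 31.5560302734375)
holder_mid 0.89 [238.8, 147.1, 279.1, 220.3] ((530.9022827148438, 221.21905517578125), (43.36915969848633, 86.8199691772461), 89.52265167236328)
holder_mid 0.75 [235.8, 55.1, 276.1, 108.9] ((655.13916015625, 237.02870178222656), (62.51749801635742, 30.9443302154541), 33.227535247802734)
[556.42630915 140.85311479 404.80244511] [-3.13287465e+00 -2.33120185e-01 -2.10698733e-04]
```

View pics/w2crop.png

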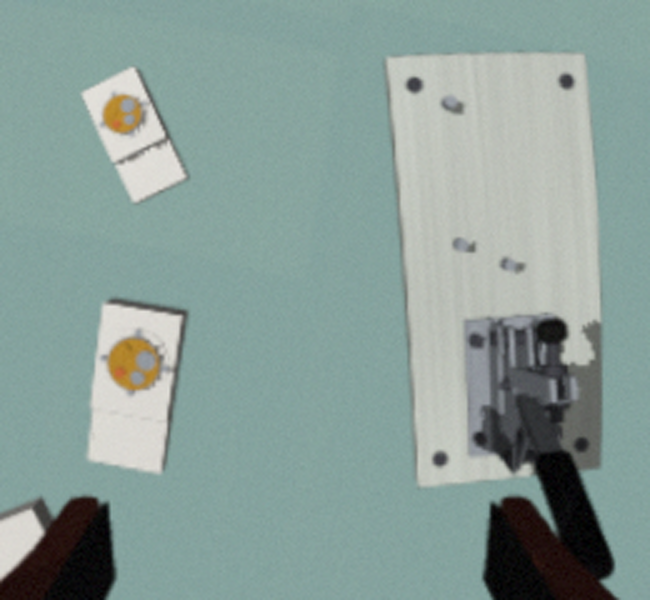

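The crop shows the plate corners at (386,57), (584,53), (418,487) and (600,467), the side pins at (451,103) and (462,244), and the end pin at (511,264). I'll zoom in for exact pixels.

Run:
```python
import numpy as np,cv2
im=cv2.cvtColor(np.load('w2.npy'),cv2.COLOR_RGB2BGR)
def z(x0,y0,w,h,f,n): 
    a=cv2.resize(im[y0:y0+h,x0:x0+w],None,fx=f,fy=f,interpolation=cv2.INTER_CUBIC)
    for k in range(0,w,10): cv2.putText(a,str(x0+k),(k*f,10),0,.35,(0,0,255)); cv2.line(a,(k*f,12),(k*f,18),(0,0,255))
    for k in range(0,h,10): cv2.putText(a,str(y0+k),(0,k*f+4),0,.35,(0,0,255)); cv2.line(a,(22,k*f),(28,k*f),(0,0,255))
    cv2.imwrite(f'pics/{n}.png',a)
z(350,40,95,100,6,'z1'); z(350,135,110,100,6,'z2'); z(230,140,60,85,7,'z3')
```

```text
(no output)
```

View pics/z1.png

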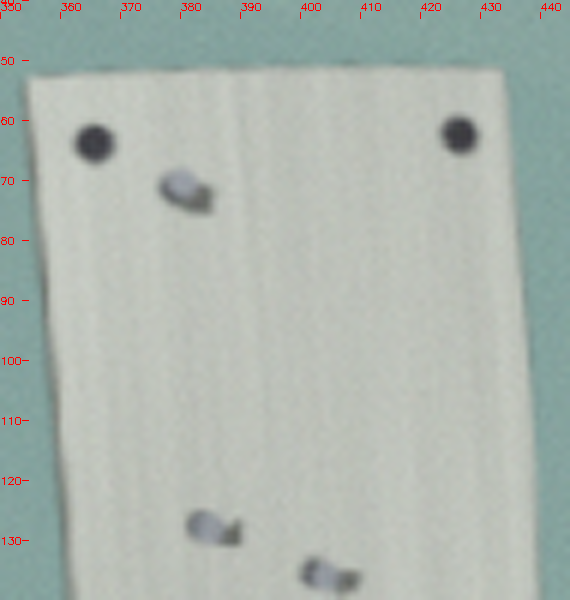

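View pics/z2.png

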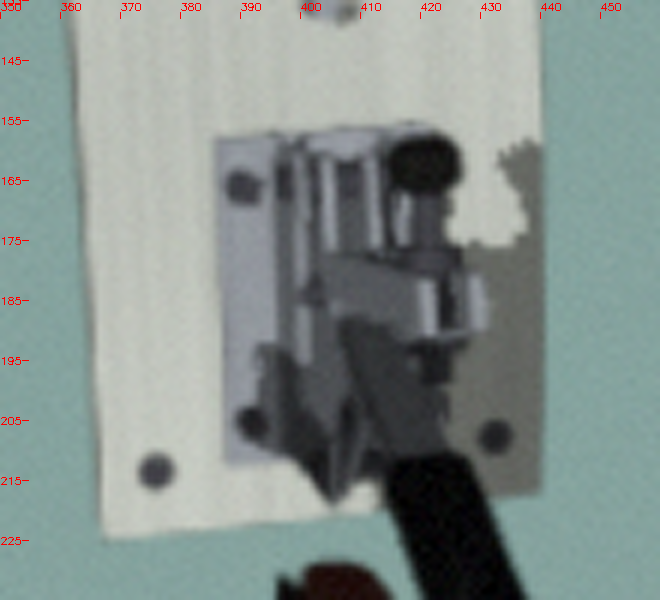

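View pics/z3.png

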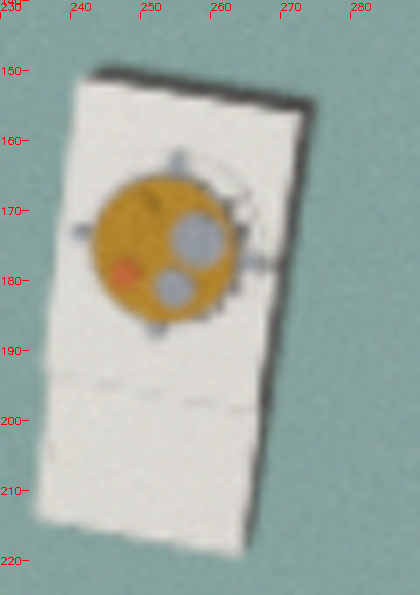

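```bash
cat > fit.py <<'E'
from h import *
from scipy.optimize import least_squares
def fit(model,uvs,c,name='wrist',x0=(0,0,0)):
    model=np.array(model,float);uvs=np.array(uvs,float)
    def W(p): 
        cs,s=np.cos(p[2]),np.sin(p[2]); return np.c_[p[0]+cs*model[:,0]-s*model[:,1],p[1]+s*model[:,0]+cs*model[:,1],model[:,2]]
    f=lambda p:(np.array([proj(name,P,c) for P in W(p)])-uvs).ravel()
    r=least_squares(f,x0,x_scale=[10,10,.1],loss='soft_l1'); return r.x,r.fun.reshape(-1,2)
FX=[[125,50,16],[125,-50,16],[-90,50,16],[-90,-50,16],[100,23,20],[32,23,20],[21,0,20]]
HX=[[42,20,20],[42,-20,20],[-42,-20,14],[-42,20,14]]
E
python3 - <<'E'
from fit import *
c=cam('wrist')
p,r=fit(FX,[(354.1,52.4),(433.2,50.9),(367.1,224.2),(439.8,216.6),(379.7,70.6),(384.1,127.4),(403.2,135.1)],c,x0=(610,48,.2)); print(p,np.round(r,1).tolist())
cs,s=np.cos(p[2]),np.sin(p[2]); print('seat',p[0]+66*cs,p[1]+66*s,np.degrees(p[2]))
p,r=fit(HX,[(241,151),(272.8,154.6),(264.1,218.6),(235,213.6)],c,x0=(533,220,.0)); print(p,np.round(r,1).tolist())
E
```

```text
[6.01044712e+02 4.34819120e+01 2.44819771e-01] [[-0.0, -0.5], [0.8, -0.5], [0.0, 0.6], [0.4, 0.4], [-0.5, 0.0], [-0.2, -0.1], [-0.2, 0.1]]
seat 665.0766600249012 59.479089235586684 14.027139621170713
[ 5.31775358e+02  2.20137930e+02 -2.56374014e-02] [[-0.3, -0.9], [0.0, 0.6], [0.6, 0.3], [-0.2, -0.1]]
```

Both fits are good to under 1 px: the fixture is at (601.0,43.5) with yaw 14.0°, and the holder is at (531.8,220.1) with yaw -1.5°. Next I'll write a move helper and plan the approach.

```bash
cat > mv.py <<'E'
from h import *
def Rt(yaw,pitch=0):  # tool x along yaw, z down; pitch: tilts tool about world-yawed y axis (z leans to -x for +)
    z=np.array([-np.sin(pitch),0,-np.cos(pitch)]); x=np.array([np.cos(pitch),0,-np.sin(pitch)])
    M=np.c_[x,np.cross(z,x),z]; return R.from_rotvec([0,0,yaw]).as_matrix()@M
def plan(pos,yaw,pitch=0,o=None):
    o=o or ctrl.get_obs(); A=R.from_rotvec(o['orientation']).as_matrix()
    d=A.T@(np.array(pos)-o['ee_pos']); w=np.degrees(R.from_matrix(A.T@Rt(yaw,pitch)).as_rotvec())
    print('t',round(o['t'],2),'pos',np.round(o['ee_pos'],1),'F',np.round(o['ft_force'],1),'w',round(o['width'],1)); print('shift mm',np.round(d,1),'turn deg',np.round(w,2))
E
python3 - <<'E'
from mv import *
plan([531.8,220.1,290],-.0256)
E
```

```text
t 3.88 pos [556.4 140.9 404.8] F [-0.   0.5 -0.1] w 88.0
shift mm [-12.6 -82.  114.8] turn deg [-0.   -0.01  9.98]
```

Request:
{"name": "jog_arm", "arguments": {
  "steps": [
    [[-0.0025, -0.0164, 0.023, 0, 0, 0, -1], [-0.0025, -0.0164, 0.023, 0, 0, 0, -1], [-0.0025, -0.0164, 0.023, 0, 0, 0, -1], [-0.0025, -0.0164, 0.023, 0, 0, 0, -1], [-0.0025, -0.0164, 0.023, 0, 0, 0, -1], [0, 0, 0, 0, 0, 5, -1], [0, 0, 0, 0, 0, 5, -1], [0, 0, 0, 0, 0, 0, -1], [0, 0, 0, 0, 0, 0, -1]]
  ]
}}

```text
t: 4.63
ee_pos: [532.0, 220.5, 289.7]
orientation: [-3.141, 0.036, -0.0]
ft_force: [-0.2, 0.5, -0.1]
width: 88.1
```

Run:
```python
from mv import *
plan([531.8,220.1,186],-.0256)
c=cam('wrist'); im=ctrl.get_image('wrist'); save('wrist3',im); np.save('w3.npy',im)
for d in ctrl.landmark_of('holder_mid','wrist')[:2]: print(np.round(d['p'],2),np.round(d['uv'],1),np.round(atz('wrist',d['uv'],10,c),1))
for P in [[531.8,220.1,10],[531.8+42,220.1-21,20],[531.8+42,220.1+19,20],[490,201,14],[490,241,14]]: print(proj('wrist',P,c))
```

```text
t 4.63 pos [532.  220.5 289.7] F [-0.2  0.5 -0.1] w 88.1
shift mm [ -0.2   0.4 103.7] turn deg [-0.   -0.01  0.16]
0.72 [320.  199.4] [532.7 219.4  10. ]
0.71 [321.7 232.3] [501.8 218.5  10. ]
[319.16801828 200.44301954]
[343.87208977 153.68545185]
[294.63250645 154.7510805 ]
[341.26576388 245.51077062]
[297.14696266 246.37538548]
```

View pics/wrist3.png

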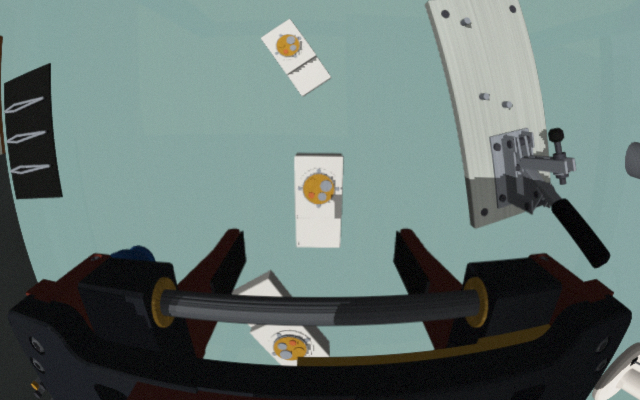

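The middle holder sits squarely between the fingers, with its corners at (295,154) and (344,154) as predicted. I'll descend and grip.

Request:
{"name": "jog_arm", "arguments": {
  "steps": [
    [[0, 0, 0.026, 0, 0, 0, -1], [0, 0, 0.026, 0, 0, 0, -1], [0, 0, 0.026, 0, 0, 0, -1], [0, 0, 0.015, 0, 0, 0, -1], [0, 0, 0.01, 0, 0, 0, -1], [0, 0, 0, 0, 0, 0, -1], [0, 0, 0, 0, 0, 0, 1], [0, 0, 0, 0, 0, 0, 1], [0, 0, 0, 0, 0, 0, 1], [0, 0, 0, 0, 0, 0, 1], [0, 0, 0, 0, 0, 0, 1], [0, 0, 0, 0, 0, 0, 1], [0, 0, 0, 0, 0, 0, 1]]
  ]
}}

```text
t: 5.82
ee_pos: [532.0, 220.4, 187.0]
orientation: [-3.141, 0.04, -0.001]
ft_force: [0.4, 0.3, 0.3]
width: 44.7
```

Run:
```python
from mv import *
plan([531.8,220.1,276],-.0256)
```

```text
t 5.82 pos [532.  220.4 187. ] F [0.4 0.3 0.3] w 44.7
shift mm [ -0.1   0.3 -89. ] turn deg [-0.01 -0.03  0.01]
```

Request:
{"name": "jog_arm", "arguments": {
  "steps": [
    [[0, 0, 0, 0, 0, 0, 1], [0, 0, 0, 0, 0, 0, 1], [0, 0, 0, 0, 0, 0, 1], [0, 0, -0.005, 0, 0, 0, 1], [0, 0, -0.01, 0, 0, 0, 1], [0, 0, -0.02, 0, 0, 0, 1], [0, 0, -0.025, 0, 0, 0, 1], [0, 0, -0.025, 0, 0, 0, 1], [0, 0, -0.025, 0, 0, 0, 1], [0, 0, -0.01, 0, 0, 0, 1], [0, 0, 0, 0, 0, 0, 1], [0, 0, 0, 0, 0, 0, 1]]
  ]
}}

```text
t: 6.82
ee_pos: [531.8, 220.3, 306.9]
orientation: [-3.141, 0.04, -0.001]
ft_force: [0.1, 0.3, -0.9]
width: 39.7
```

Run:
```python
from mv import *
plan([531.8,220.1,276],-.0256)
c=cam('wrist'); im=ctrl.get_image('wrist'); save('wrist4',im); np.save('w4.npy',im)
cv2.imwrite('pics/z4.png',cv2.resize(cv2.cvtColor(im[120:320,230:410],cv2.COLOR_RGB2BGR),None,fx=3,fy=3,interpolation=cv2.INTER_CUBIC))
```

```text
t 6.82 pos [531.8 220.3 306.9] F [ 0.1  0.3 -0.9] w 39.7
shift mm [ 0.   0.2 30.9] turn deg [-0.02 -0.04  0.  ]
```

View pics/z4.png

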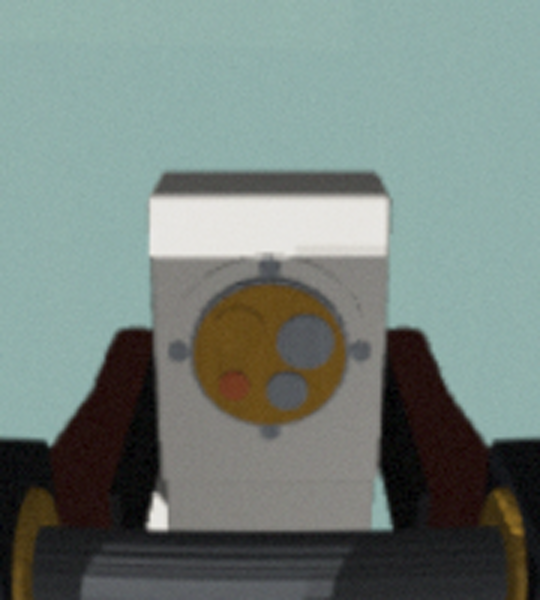

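The holder is held squarely (width 39.7 mm, weight felt about 1 N), with its front top edge at about row 185. I'll compute the holder's offset in the grip.

Run:
```python
from mv import *
c=cam('wrist'); o=ctrl.get_obs(); A=R.from_rotvec(o['orientation']).as_matrix()
for uv in [(280,184.7),(359.2,184.2)]:
    P=atz('wrist',uv,o['ee_pos'][2]-187+20,c); print(A.T@(P-o['ee_pos']))
yaw=0.2448; s=np.array([665.08,59.48]); ux=np.array([np.cos(yaw),np.sin(yaw)]); uy=np.array([-ux[1],ux[0]])
t=s+4*ux-3*uy
print(t); plan([t[0],t[1],306],yaw)
```

```text
[ 40.68005557 -18.70406966 166.94774263]
[ 40.96844105  20.07954371 166.9647232 ]
[669.68783014  57.53889172]
t 6.87 pos [531.4 220.2 305.9] F [ 0.6 -0.2 -0.5] w 39.9
shift mm [142.3 159.1  -0.2] turn deg [  0.02   0.07 -15.49]
```

Request:
{"name": "jog_arm", "arguments": {
  "steps": [
    [[0.0142, 0.0159, 0, 0, 0, 0, 1], [0.0142, 0.0159, 0, 0, 0, 0, 1], [0.0142, 0.0159, 0, 0, 0, 0, 1], [0.0142, 0.0159, 0, 0, 0, 0, 1], [0.0142, 0.0159, 0, 0, 0, 0, 1], [0.0142, 0.0159, 0, 0, 0, 0, 1], [0.0142, 0.0159, 0, 0, 0, 0, 1], [0.0142, 0.0159, 0, 0, 0, 0, 1], [0.0142, 0.0159, 0, 0, 0, 0, 1], [0.0142, 0.0159, 0, 0, 0, 0, 1], [0, 0, 0, 0, 0, -5.2, 1], [0, 0, 0, 0, 0, -5.2, 1], [0, 0, 0, 0, 0, -5.1, 1], [0, 0, 0.015, 0, 0, 0, 1], [0, 0, 0.02, 0, 0, 0, 1], [0, 0, 0.02, 0, 0, 0, 1], [0, 0, 0.016, 0, 0, 0, 1], [0, 0, 0, 0, 0, 0, 1], [0, 0, 0, 0, 0, 0, 1]]
  ]
}}

```text
t: 8.45
ee_pos: [668.9, 57.7, 233.0]
orientation: [-3.118, -0.384, 0.008]
ft_force: [0.8, 0.2, -0.6]
width: 39.8
```

Run:
```python
from mv import *
plan([669.7,57.54,204],.2448)
save('wrist5',ctrl.get_image('wrist')); im=ctrl.get_image('scene'); cv2.imwrite('pics/s5.png',cv2.resize(cv2.cvtColor(im[120:270,270:450],cv2.COLOR_RGB2BGR),None,fx=4,fy=4,interpolation=cv2.INTER_CUBIC))
```

```text
t 8.45 pos [668.9  57.7 233. ] F [ 0.8  0.2 -0.6] w 39.8
shift mm [ 0.9  0.4 29. ] turn deg [-0.05  0.28  0.01]
```

View pics/wrist5.png

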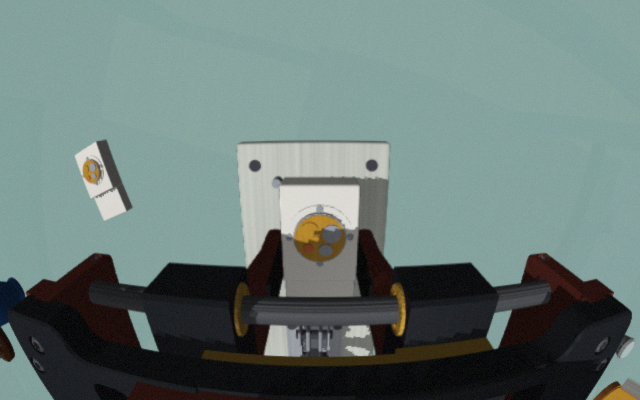

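View pics/s5.png

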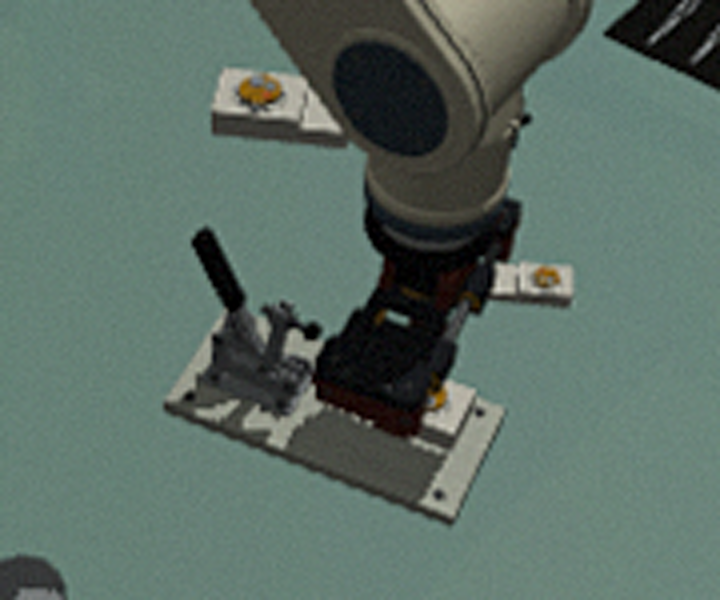

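The holder is above the plate, aligned with its edges. Side pin b shows at (277,182), just left of the holder edge at x=281, and the clamp arm is clear. I'll lower it.

Request:
{"name": "jog_arm", "arguments": {
  "steps": [
    [[0.0005, 0.0003, 0.01, 0, 0.1, 0, 1], [0.0004, 0, 0.01, 0, 0.1, 0, 1], [0, 0, 0.006, 0, 0, 0, 1], [0, 0, 0.001, 0, 0, 0, 1], [0, 0, 0, 0, 0, 0, 1], [0, 0, 0, 0, 0, 0, 1]]
  ]
}}

```text
t: 9.05
ee_pos: [670.8, 57.8, 208.6]
orientation: [-3.118, -0.384, -0.005]
ft_force: [-0.4, 0.8, -0.6]
width: 39.4
```

Run:
```python
from mv import *
plan([669.7,57.54,204],.2448)
```

```text
t 9.05 pos [670.8  57.8 208.6] F [-0.4  0.8 -0.6] w 39.4
shift mm [-1.2 -0.1  4.6] turn deg [-0.   -0.19  0.01]
```

Request:
{"name": "jog_arm", "arguments": {
  "steps": [
    [[0, 0, 0.001, 0, 0, 0, 1], [0, 0, 0.001, 0, 0, 0, 1], [0, 0, 0, 0, 0, 0, 1]]
  ]
}}

```text
t: 9.3
ee_pos: [670.9, 57.8, 206.8]
orientation: [-3.118, -0.384, -0.006]
ft_force: [0.9, -0.7, -1.0]
width: 39.7
```

Request:
{"name": "jog_arm", "arguments": {
  "steps": [
    [[0, 0, 0.001, 0, 0, 0, 1], [0, 0, 0, 0, 0, 0, 1]]
  ]
}}

```text
t: 9.47
ee_pos: [670.8, 57.8, 205.7]
orientation: [-3.118, -0.384, -0.005]
ft_force: [0.2, -0.1, -1.6]
width: 40.1
```

Request:
{"name": "jog_arm", "arguments": {
  "steps": [
    [[0, 0, 0.001, 0, 0, 0, 1], [0, 0, 0, 0, 0, 0, 1]]
  ]
}}

```text
t: 9.63
ee_pos: [670.8, 57.7, 204.6]
orientation: [-3.118, -0.384, -0.005]
ft_force: [0.7, 0.1, -1.9]
width: 39.8
```

Request:
{"name": "jog_arm", "arguments": {
  "steps": [
    [[0, 0, 0.001, 0, 0, 0, 1], [0, 0, 0, 0, 0, 0, 1]]
  ]
}}

```text
t: 9.8
ee_pos: [670.8, 57.8, 203.5]
orientation: [-3.118, -0.384, -0.005]
ft_force: [-0.2, 0.1, -1.6]
width: 40.2
```

Request:
{"name": "jog_arm", "arguments": {
  "steps": [
    [[0, 0, 0.0007, 0, 0, 0, 1], [0, 0, 0, 0, 0, 0, 1]]
  ]
}}

```text
t: 9.97
ee_pos: [670.9, 57.8, 203.0]
orientation: [-3.118, -0.384, -0.005]
ft_force: [0.1, 0.1, 0.0]
width: 39.5
```

Plate contact felt (the weight is taken up). Now I'll push toward the side pins (tool -y) in small steps.

Request:
{"name": "jog_arm", "arguments": {
  "steps": [
    [[0, -0.0007, 0, 0, 0, 0, 1], [0, -0.0007, 0, 0, 0, 0, 1], [0, -0.0006, 0, 0, 0, 0, 1], [0, 0, 0, 0, 0, 0, 1]]
  ]
}}

```text
t: 10.3
ee_pos: [670.3, 59.8, 203.0]
orientation: [-3.118, -0.384, -0.006]
ft_force: [0.9, 0.9, -0.7]
width: 39.9
```

Request:
{"name": "jog_arm", "arguments": {
  "steps": [
    [[0, -0.0005, 0, 0, 0, 0, 1], [0, 0, 0, 0, 0, 0, 1]]
  ]
}}

```text
t: 10.47
ee_pos: [670.2, 60.3, 203.0]
orientation: [-3.118, -0.384, -0.006]
ft_force: [1.3, 0.2, 0.6]
width: 39.7
```

Request:
{"name": "jog_arm", "arguments": {
  "steps": [
    [[0, -0.0005, 0, 0, 0, 0, 1], [0, 0, 0, 0, 0, 0, 1]]
  ]
}}

```text
t: 10.63
ee_pos: [670.1, 60.7, 203.0]
orientation: [-3.118, -0.384, -0.005]
ft_force: [-0.5, 0.2, -0.8]
width: 39.5
```

Request:
{"name": "jog_arm", "arguments": {
  "steps": [
    [[0, -0.0005, 0, 0, 0, 0, 1], [0, 0, 0, 0, 0, 0, 1]]
  ]
}}

```text
t: 10.8
ee_pos: [670.0, 61.2, 203.0]
orientation: [-3.118, -0.384, -0.005]
ft_force: [-0.2, -0.4, -0.1]
width: 39.7
```

Request:
{"name": "jog_arm", "arguments": {
  "steps": [
    [[0, -0.0004, 0, 0, 0, 0, 1], [0, 0, 0, 0, 0, 0, 1]]
  ]
}}

```text
t: 10.97
ee_pos: [669.9, 61.6, 203.0]
orientation: [-3.118, -0.384, -0.006]
ft_force: [0.6, -0.3, -0.2]
width: 39.5
```

Run:
```python
from mv import *
plan([669.7,57.54,204],.2448)
im=ctrl.get_image('wrist'); np.save('w6.npy',im)
cv2.imwrite('pics/z6.png',cv2.resize(cv2.cvtColor(im[130:260,230:410],cv2.COLOR_RGB2BGR),None,fx=4,fy=4,interpolation=cv2.INTER_CUBIC))
```

```text
t 10.97 pos [669.9  61.6 203. ] F [ 0.6 -0.3 -0.2] w 39.5
shift mm [-1.2  3.9 -1. ] turn deg [ 0.   -0.21  0.01]
```

View pics/z6.png

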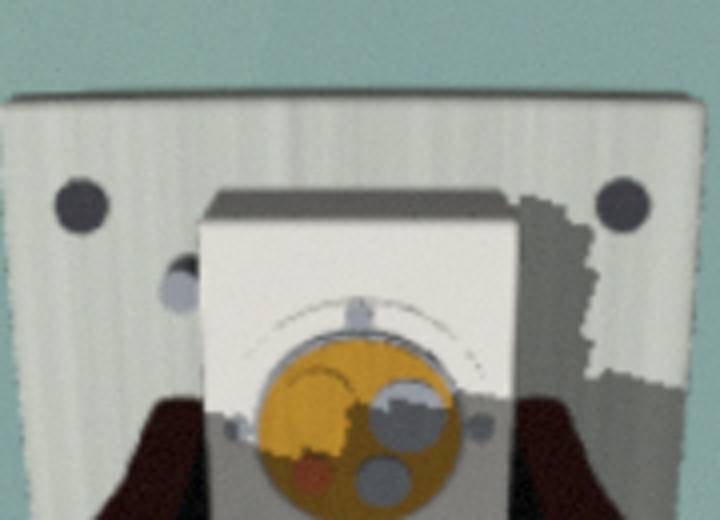

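The side pin at (182,290) almost touches the holder edge at x=200. I'll continue in small steps.

Request:
{"name": "jog_arm", "arguments": {
  "steps": [
    [[0, -0.0004, 0, 0, 0, 0, 1], [0, 0, 0, 0, 0, 0, 1]]
  ]
}}

```text
t: 11.18
ee_pos: [669.8, 62.0, 203.0]
orientation: [-3.118, -0.384, -0.005]
ft_force: [0.7, -0.1, -0.0]
width: 39.9
```

Request:
{"name": "jog_arm", "arguments": {
  "steps": [
    [[0, -0.0004, 0, 0, 0, 0, 1], [0, 0, 0, 0, 0, 0, 1]]
  ]
}}

```text
t: 11.35
ee_pos: [669.7, 62.4, 203.0]
orientation: [-3.118, -0.384, -0.005]
ft_force: [0.2, 0.0, 0.3]
width: 39.8
```

Request:
{"name": "jog_arm", "arguments": {
  "steps": [
    [[0, -0.0004, 0, 0, 0, 0, 1], [0, 0, 0, 0, 0, 0, 1]]
  ]
}}

```text
t: 11.52
ee_pos: [669.6, 62.6, 203.0]
orientation: [-3.118, -0.384, -0.006]
ft_force: [0.7, -0.9, -0.2]
width: 39.9
```

Request:
{"name": "jog_arm", "arguments": {
  "steps": [
    [[0, -0.0003, 0, 0, 0, 0, 1], [0, 0, 0, 0, 0, 0, 1]]
  ]
}}

```text
t: 11.68
ee_pos: [669.6, 62.7, 203.0]
orientation: [3.118, 0.384, 0.006]
ft_force: [1.1, -3.7, 0.1]
width: 40.2
```

Request:
{"name": "jog_arm", "arguments": {
  "steps": [
    [[0, -0.0003, 0, 0, 0, 0, 1], [0, 0, 0, 0, 0, 0, 1]]
  ]
}}

```text
t: 11.85
ee_pos: [669.6, 62.8, 203.0]
orientation: [3.118, 0.384, 0.006]
ft_force: [0.8, -4.8, -0.3]
width: 39.7
```

Run:
```python
from mv import *
plan([669.7,57.54,204],.2448)
im=ctrl.get_image('wrist'); np.save('w7.npy',im)
cv2.imwrite('pics/z7.png',cv2.resize(cv2.cvtColor(im[130:260,230:410],cv2.COLOR_RGB2BGR),None,fx=4,fy=4,interpolation=cv2.INTER_CUBIC))
print(ctrl.get_obs()['ft_force'],ctrl.get_obs()['moment'])
```

```text
t 11.85 pos [669.6  62.8 203. ] F [ 0.8 -4.8 -0.3] w 39.7
shift mm [-1.1  5.2 -1. ] turn deg [ 0.04 -0.21  0.02]
[ 1.16232055 -4.58163288  0.48369544] [-0.91452659 -0.14988575  0.04907102]
```

View pics/z7.png

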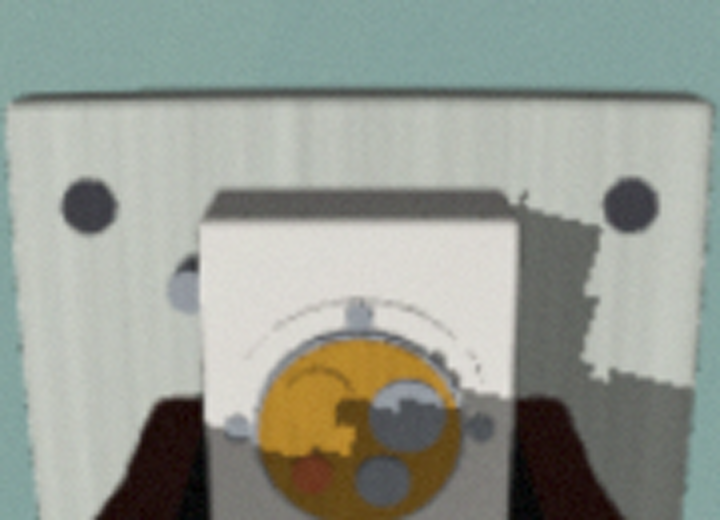

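Side pins felt at about 4.7 N, and the holder is centred between the plate holes (359 against 359.5). I'll ease off slightly and slide toward the end pin (tool -x).

Request:
{"name": "jog_arm", "arguments": {
  "steps": [
    [[0, 0.0003, 0, 0, 0, 0, 1], [-0.0008, 0, 0, 0, 0, 0, 1], [-0.0008, 0, 0, 0, 0, 0, 1], [-0.0008, 0, 0, 0, 0, 0, 1], [0, 0, 0, 0, 0, 0, 1]]
  ]
}}

```text
t: 12.32
ee_pos: [667.7, 62.3, 203.3]
orientation: [-3.118, -0.384, -0.008]
ft_force: [3.2, -3.8, -0.9]
width: 39.7
```

Request:
{"name": "jog_arm", "arguments": {
  "steps": [
    [[-0.0005, 0, 0, 0, 0, 0, 1], [0, 0, 0, 0, 0, 0, 1]]
  ]
}}

```text
t: 12.48
ee_pos: [667.2, 62.2, 203.3]
orientation: [-3.118, -0.384, -0.009]
ft_force: [4.0, -3.2, -0.9]
width: 40.1
```

Request:
{"name": "jog_arm", "arguments": {
  "steps": [
    [[-0.0005, 0, 0, 0, 0, 0, 1], [0, 0, 0, 0, 0, 0, 1]]
  ]
}}

```text
t: 12.65
ee_pos: [666.8, 62.1, 203.3]
orientation: [-3.118, -0.384, -0.009]
ft_force: [3.4, -4.5, -0.7]
width: 39.9
```

Request:
{"name": "jog_arm", "arguments": {
  "steps": [
    [[-0.0004, 0, 0, 0, 0, 0, 1], [0, 0, 0, 0, 0, 0, 1]]
  ]
}}

```text
t: 12.82
ee_pos: [666.4, 62.0, 203.3]
orientation: [-3.118, -0.384, -0.009]
ft_force: [3.1, -4.3, 0.4]
width: 39.8
```

Request:
{"name": "jog_arm", "arguments": {
  "steps": [
    [[-0.0004, 0.0001, 0, 0, 0, 0, 1], [0, 0, 0, 0, 0, 0, 1]]
  ]
}}

```text
t: 12.98
ee_pos: [666.0, 61.8, 203.3]
orientation: [-3.118, -0.384, -0.008]
ft_force: [3.3, -3.8, 0.0]
width: 39.9
```

Request:
{"name": "jog_arm", "arguments": {
  "steps": [
    [[-0.0004, 0, 0, 0, 0, 0, 1], [0, 0, 0, 0, 0, 0, 1]]
  ]
}}

```text
t: 13.15
ee_pos: [665.5, 61.7, 203.2]
orientation: [-3.118, -0.384, -0.008]
ft_force: [3.4, -4.1, -0.5]
width: 39.6
```

Request:
{"name": "jog_arm", "arguments": {
  "steps": [
    [[-0.0004, 0, 0, 0, 0, 0, 1], [0, 0, 0, 0, 0, 0, 1]]
  ]
}}

```text
t: 13.32
ee_pos: [665.1, 61.6, 203.3]
orientation: [-3.118, -0.384, -0.008]
ft_force: [3.4, -3.2, -0.8]
width: 39.8
```

Request:
{"name": "jog_arm", "arguments": {
  "steps": [
    [[-0.0004, 0, 0, 0, 0, 0, 1], [0, 0, 0, 0, 0, 0, 1]]
  ]
}}

```text
t: 13.48
ee_pos: [664.8, 61.6, 203.3]
orientation: [-3.118, -0.384, -0.008]
ft_force: [4.0, -2.7, -0.9]
width: 39.9
```

Request:
{"name": "jog_arm", "arguments": {
  "steps": [
    [[-0.0003, 0, 0, 0, 0, 0, 1], [0, 0, 0, 0, 0, 0, 1]]
  ]
}}

```text
t: 13.65
ee_pos: [664.6, 61.5, 203.3]
orientation: [-3.118, -0.384, -0.009]
ft_force: [3.9, -4.6, -1.4]
width: 39.4
```

Request:
{"name": "jog_arm", "arguments": {
  "steps": [
    [[-0.0003, 0, 0, 0, 0, 0, 1], [0, 0, 0, 0, 0, 0, 1]]
  ]
}}

```text
t: 13.82
ee_pos: [664.5, 61.5, 203.3]
orientation: [-3.118, -0.384, -0.01]
ft_force: [4.7, -3.6, -1.6]
width: 39.8
```

Request:
{"name": "jog_arm", "arguments": {
  "steps": [
    [[-0.0003, 0, 0, 0, 0, 0, 1], [0, 0, 0, 0, 0, 0, 1]]
  ]
}}

```text
t: 13.98
ee_pos: [664.4, 61.5, 203.4]
orientation: [-3.118, -0.384, -0.011]
ft_force: [5.6, -3.1, -2.2]
width: 39.8
```

Request:
{"name": "jog_arm", "arguments": {
  "steps": [
    [[-0.0003, 0, 0, 0, 0, 0, 1], [0, 0, 0, 0, 0, 0, 1]]
  ]
}}

```text
t: 14.15
ee_pos: [664.3, 61.4, 203.4]
orientation: [-3.118, -0.384, -0.012]
ft_force: [6.5, -1.7, -1.7]
width: 40.1
```

The end pin is felt (about 6 N). I'll back the force off a hair and release.

Request:
{"name": "jog_arm", "arguments": {
  "steps": [
    [[0.0003, 0, 0, 0, 0, 0, 1], [0, 0, 0, 0, 0, 0, 0], [0, 0, 0, 0, 0, 0, -0.3], [0, 0, 0, 0, 0, 0, -0.3], [0, 0, 0, 0, 0, 0, -0.3], [0, 0, 0, 0, 0, 0, -0.3], [0, 0, 0, 0, 0, 0, -0.3], [0, 0, 0, 0, 0, 0, -0.3], [0, 0, 0, 0, 0, 0, -0.3]]
  ]
}}

```text
t: 14.9
ee_pos: [663.4, 61.4, 203.0]
orientation: [-3.118, -0.384, -0.005]
ft_force: [0.1, 0.7, 0.4]
width: 56.9
```

Run:
```python
from mv import *
o=ctrl.get_obs(); print(o['t'],o['ee_pos'],o['ft_force'],o['width'])
im=ctrl.get_image('wrist'); np.save('w8.npy',im)
cv2.imwrite('pics/z8.png',cv2.resize(cv2.cvtColor(im[130:330,210:430],cv2.COLOR_RGB2BGR),None,fx=3,fy=3,interpolation=cv2.INTER_CUBIC))
```

```text
14.9 [663.39791054  61.38490395 202.98091983] [0.10329873 0.73980786 0.39616151] 56.917186546540066
```

View pics/z8.png

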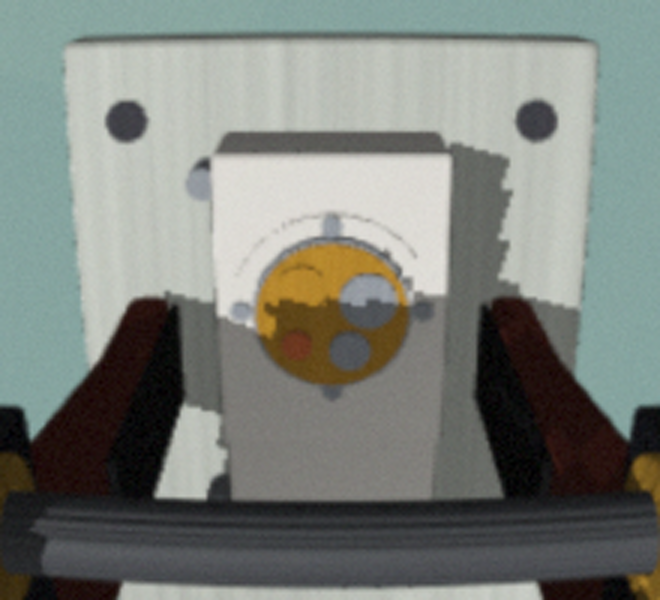

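The holder is free and touching both side pins, at (203,184) and (218,487). I'll retreat upward to look at the whole fixture.

Request:
{"name": "jog_arm", "arguments": {
  "steps": [
    [[0, 0, -0.01, 0, 0, 0, -0.3], [0, 0, -0.02, 0, 0, 0, -0.3], [0, 0, -0.03, 0, 0, 0, -0.3], [0, 0, -0.03, 0, 0, 0, -0.3], [0, 0, -0.03, 0, 0, 0, -0.3], [-0.02, 0, -0.03, 0, 0, 0, -0.3], [-0.02, 0, -0.03, 0, 0, 0, -0.3], [-0.02, 0, -0.02, 0, 0, 0, -0.3], [-0.02, 0, 0, 0, 0, 0, -0.3], [0, 0, 0, 0, 0, 0, -0.3], [0, 0, 0, 0, 0, 0, -0.3], [0, 0, 0, 0, 0, 0, -0.3]]
  ]
}}

```text
t: 15.95
ee_pos: [585.6, 41.9, 402.9]
orientation: [-3.118, -0.384, -0.007]
ft_force: [0.3, -0.6, -0.3]
width: 57.3
```

Run:
```python
from mv import *
o=ctrl.get_obs(); print(o['t'],o['ee_pos'],o['orientation'],o['ft_force'],o['width'])
im=ctrl.get_image('wrist'); np.save('w9.npy',im)
cv2.imwrite('pics/z9.png',cv2.resize(cv2.cvtColor(im[70:270,220:440],cv2.COLOR_RGB2BGR),None,fx=3,fy=3,interpolation=cv2.INTER_CUBIC))
```

```text
15.95 [585.64147618  41.87939788 402.88271571] [-3.11761161 -0.38362594 -0.0065239 ] [ 0.32030137 -0.58211866 -0.33048127] 57.31162415088957
```

View pics/z9.png

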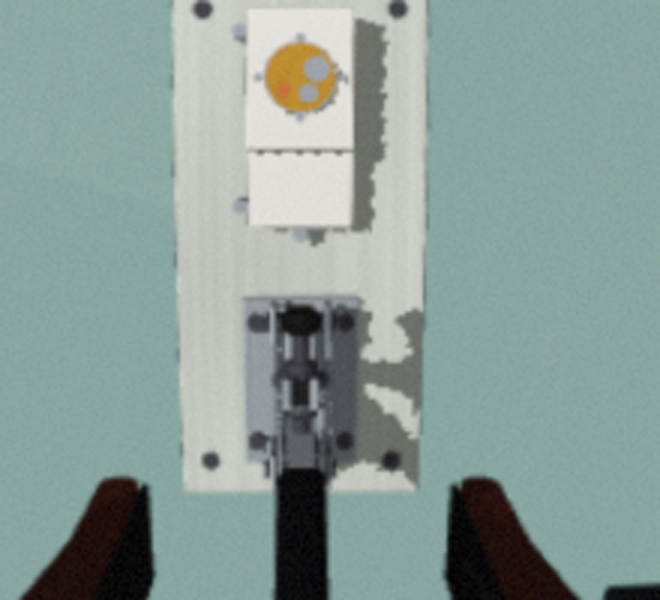

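The holder sits home: side pins touching at (240,33) and (240,206), end pin at (300,234) against its rear edge. Next is the handle's position.

Run:
```python
from mv import *
ims={}
for c in ['scene','top','wrist']:
    C=cam(c); ims[c]=ctrl.get_image(c)
    for t in ['handle_end','clamp_pad']:
        for d in ctrl.landmark_of(t,c)[:2]: print(c,t,np.round(d['p'],2),np.round(d['uv'],1))
    np.save('h_'+c+'.npy',ims[c])
save('hw',ims['wrist'])
def z(im,x0,y0,w,h,f,n): 
    a=cv2.cvtColor(cv2.resize(im[y0:y0+h,x0:x0+w],None,fx=f,fy=f,interpolation=cv2.INTER_CUBIC),cv2.COLOR_RGB2BGR)
    for k in range(0,w,10): cv2.putText(a,str(x0+k),(k*f,10),0,.35,(0,0,255))
    for k in range(0,h,10): cv2.putText(a,str(y0+k),(0,k*f+4),0,.35,(0,0,255))
    cv2.imwrite(f'pics/{n}.png',a)
z(ims['scene'],300,165,100,85,7,'hs'); z(ims['top'],280,145,60,80,7,'ht')
```

```text
scene handle_end 0.56 [322.5 177.4]
scene clamp_pad 0.26 [367.3 222.4]
wrist handle_end 0.6 [319.  262.8]
wrist clamp_pad 0.63 [322.8 171.2]
wrist clamp_pad 0.4 [321.3 148.2]
```

View pics/hw.png

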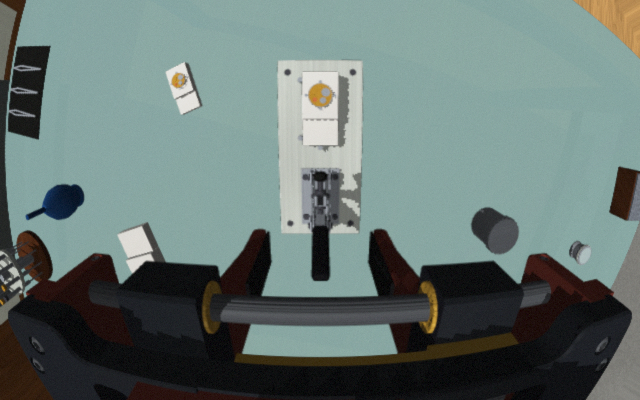

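View pics/hs.png

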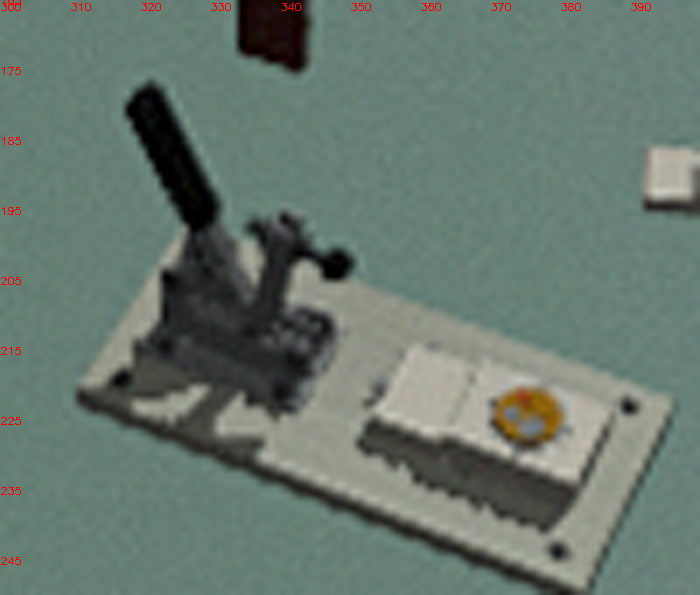

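View pics/ht.png

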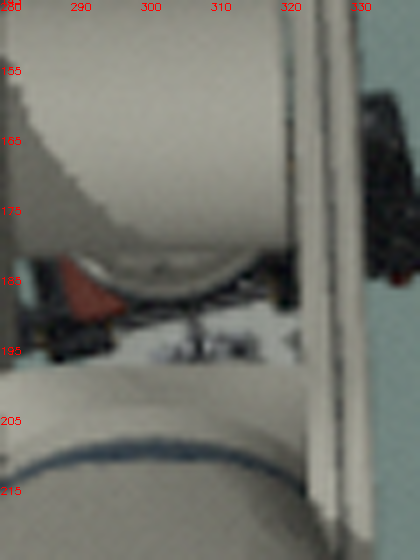

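Run:
```python
from mv import *
cw=cam('wrist'); cs=cam('scene')
yaw=.2448; O=np.array([600.4,45.5]); O2=np.array([601.04,43.48])
def fx(P,O=O2): 
    d=P[:2]-O; return np.round([d[0]*np.cos(yaw)+d[1]*np.sin(yaw),-d[0]*np.sin(yaw)+d[1]*np.cos(yaw),P[2]],1)
for n,s,w in [('end',(320.3,178.1),(320,277)),('start',(328.5,195.2),(320,228)),('hend_net',(322.5,177.4),(319,262.8))]:
    X,e=tri([ray('scene',s,cs),ray('wrist',w,cw)]); print(n,X,np.round(e,1),fx(X))
    # scene ray with plane y_f=0
    n_=np.array([-np.sin(yaw),np.cos(yaw),0]); 
    for c,uv,nm in ((cs,s,'scene'),):
        p,d=ray(nm,uv,c); O3=np.array([*O2,0]); k=((O3-p)@n_)/(d@n_); print('  plane',fx(p+k*d))
# check plate corners scene seen vs predicted
for P in [[125,-50,16],[125,50,16],[-90,-50,16]]:
    q=[O2[0]+np.cos(yaw)*P[0]-np.sin(yaw)*P[1],O2[1]+np.sin(yaw)*P[0]+np.cos(yaw)*P[1],P[2]]; print(proj('scene',q,cs))
```

```text
end [523.68701106  25.11747225 142.97197402] [0.4 0.4] [-79.5   0.9 143. ]
  plane [-78.6  -0.  143.8]
start [547.09745484  30.99591668  86.94597935] [0.5 0.5] [-55.4   1.   86.9]
  plane [-55.3  -0.   88.4]
hend_net [532.82499674  28.73818511 144.35764898] [4.3 4.3] [-69.8   2.2 144.4]
  plane [-72.2  -0.  149.4]
[382.13407618 249.52644264]
[395.45316178 221.96086777]
[309.38600548 220.37401374]
```

```bash
cat > hp.py <<'E'
from mv import *
yaw=.2448; O=np.array([600.4,45.5]); Pv=np.array([-36.,42.])
def tcp(th,ph,off=0,r=93,P=Pv):   # fixture-frame -> world TCP; off along normal
    n=np.array([np.sin(th),np.cos(th)])
    C=P+r*np.array([-np.cos(th),np.sin(th)])+(5.5+off)*n
    T=C+10*np.array([np.cos(ph),-np.sin(ph)])+182*np.array([np.sin(ph),np.cos(ph)])
    return np.array([O[0]+np.cos(yaw)*T[0],O[1]+np.sin(yaw)*T[0],T[1]])
def rows(seq,start=None):
    """seq of (pos,ph); print rows from measured pose or start=(pos,ph)"""
    if start is None:
        o=ctrl.get_obs(); p=np.array(o['ee_pos']);A=R.from_rotvec(o['orientation']).as_matrix()
    else: p=start[0];A=Rt(yaw,start[1])
    for q,ph in seq:
        B=Rt(yaw,ph); d=A.T@(q-p)/1e3; w=np.degrees(R.from_matrix(A.T@B).as_rotvec()); print(np.round(d,4).tolist(),np.round(w,2).tolist()); p,A=q,B
E
python3 - <<'E'
from hp import *
plan([0,0,0],yaw); o=ctrl.get_obs()
a=tcp(1.165,.6,15); b=a+[0,0,60]; print(a)
p0=np.array(o['ee_pos']); n=6
rows([(p0+(b-p0)*k/n,.6*k/n) for k in range(1,n+1)]+[(b-[0,0,20*k],.6) for k in (1,2,3)])
E
```

```text
t 16.45 pos [585.3  41.8 402.4] F [-0.7 -0.4 -0.3] w 56.9
shift mm [-579.2 -101.4  400.6] turn deg [-0.   -0.18  0.01]
[655.83801538  59.34898054 280.10435872]
[0.0121, 0.0, 0.0104] [-0.0, -5.91, 0.01]
[0.0131, 0.0, 0.0091] [0.0, -5.73, -0.0]
[0.0139, 0.0, 0.0078] [-0.0, -5.73, 0.0]
[0.0146, 0.0, 0.0063] [-0.0, -5.73, -0.0]
[0.0152, 0.0, 0.0048] [-0.0, -5.73, 0.0]
[0.0156, 0.0, 0.0033] [0.0, -5.73, -0.0]
[0.0113, 0.0, 0.0165] [0.0, 0.0, 0.0]
[0.0113, 0.0, 0.0165] [0.0, 0.0, 0.0]
[0.0113, 0.0, 0.0165] [0.0, 0.0, 0.0]
```

Request:
{"name": "jog_arm", "arguments": {
  "steps": [
    [[0.0121, 0, 0.0104, 0, -5.9, 0, 1], [0.0131, 0, 0.0091, 0, -5.73, 0, 1], [0.0139, 0, 0.0078, 0, -5.73, 0, 1], [0.0146, 0, 0.0063, 0, -5.73, 0, 1], [0.0152, 0, 0.0048, 0, -5.73, 0, 1], [0.0156, 0, 0.0033, 0, -5.73, 0, 1], [0, 0, 0, 0, 0, 0, 1], [0, 0, 0, 0, 0, 0, 1], [0, 0, 0, 0, 0, 0, 1], [0, 0, 0, 0, 0, 0, 1]]
  ]
}}

```text
t: 17.28
ee_pos: [655.2, 59.2, 341.7]
orientation: [2.914, 0.358, -0.896]
ft_force: [-0.6, -0.2, 0.1]
width: 0.7
```

Run:
```python
from hp import *
a=tcp(1.165,.6,15); o=ctrl.get_obs(); plan(a,yaw,.6); print(np.round(o['qpos'],2))
save('wA',ctrl.get_image('wrist')); im=ctrl.get_image('scene'); cv2.imwrite('pics/sA.png',cv2.resize(cv2.cvtColor(im[100:270,260:440],cv2.COLOR_RGB2BGR),None,fx=3.5,fy=3.5,interpolation=cv2.INTER_CUBIC))
```

```text
t 17.28 pos [655.2  59.2 341.7] F [-0.6 -0.2  0.1] w 0.7
shift mm [35.2  0.  50.6] turn deg [ 0.01 -0.21 -0.01]
[ 0.09  0.66  1.43 -0.09  1.64  1.44]
```

View pics/sA.png

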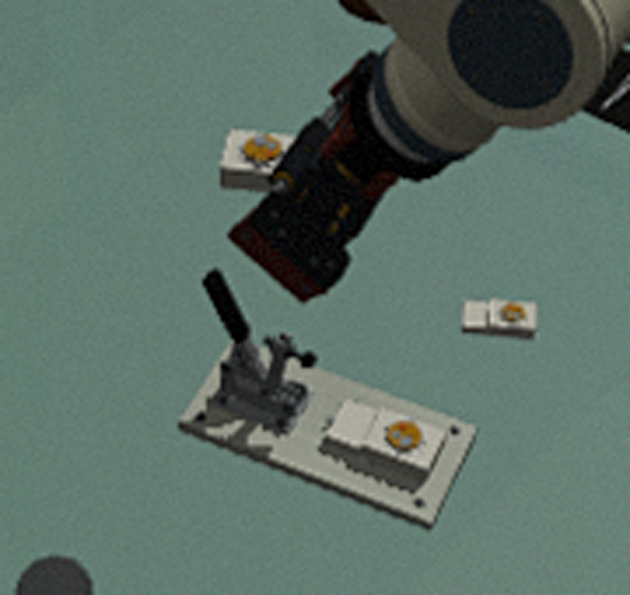

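View pics/wA.png

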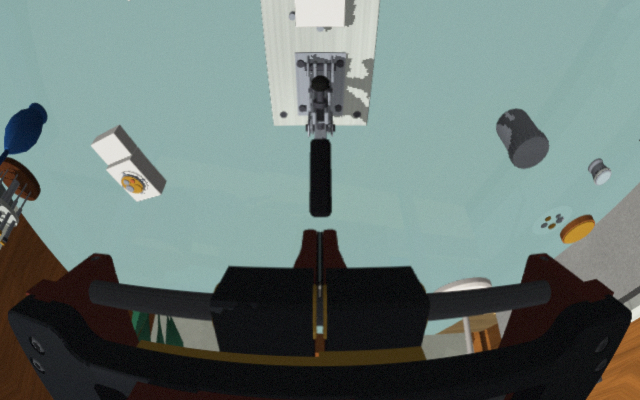

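Run:
```python
from hp import *
cs=cam('scene'); o=ctrl.get_obs(); A=R.from_rotvec(o['orientation']).as_matrix()
for P in [(0,0,182),(-10,-13,182),(10,-13,182),(-37,-50,102),(37,-50,102),(-37,-89,102),(37,-89,102)]:
    print(P,(proj('scene',o['ee_pos']+A@np.array(P,float),cs)-[260,100])*3.5)
im=ctrl.get_image('scene'); cv2.imwrite('pics/sB.png',cv2.resize(cv2.cvtColor(im[130:240,290:410],cv2.COLOR_RGB2BGR),None,fx=5,fy=5,interpolation=cv2.INTER_CUBIC)*2)
```

```text
(0, 0, 182) [252.42797933 239.53417105]
(-10, -13, 182) [250.02179386 218.51104727]
(10, -13, 182) [270.92252867 237.0891316 ]
(-37, -50, 102) [304.75000591 106.68999152]
(37, -50, 102) [384.55056771 179.99959933]
(-37, -89, 102) [328.44536001  73.61661692]
(37, -89, 102) [406.03146328 145.68523247]
```

View pics/sB.png

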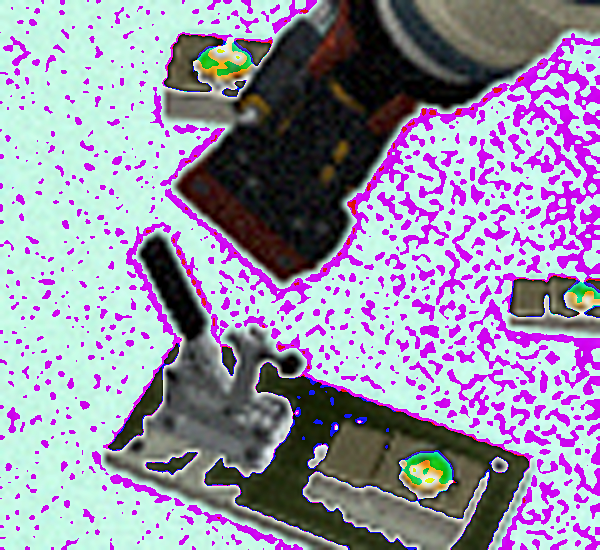

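The scene view shows the gripper body's near side where projection predicts it, with the closed tips hidden behind it just ahead of the handle. I'll descend to the standoff, then list the approach and swing rows.

Request:
{"name": "jog_arm", "arguments": {
  "steps": [
    [[0.0117, 0, 0.0169, 0, 0, 0, 1], [0.0117, 0, 0.0169, 0, 0, 0, 1], [0.0117, 0, 0.0169, 0, 0, 0, 1], [0, 0, 0, 0, 0, 0, 1], [0, 0, 0, 0, 0, 0, 1]]
  ]
}}

```text
t: 17.85
ee_pos: [655.6, 59.4, 278.8]
orientation: [2.912, 0.358, -0.902]
ft_force: [0.3, -0.1, 0.2]
width: 0.5
```

Run:
```python
from hp import *
a=tcp(1.165,.6,15); plan(a,yaw,.6)
rows([(tcp(1.165,.6,k),.6) for k in (12,9,6,3,0)],start=(a,.6))
print('swing')
T=np.arange(1.165,-0.01,-.05); ph=lambda t:max(.6*t/1.165,.0)
rows([(tcp(t,ph(t)),ph(t)) for t in T[1:]],start=(tcp(1.165,.6),.6))
save('wB',ctrl.get_image('wrist'))
```

```text
t 17.85 pos [655.6  59.4 278.8] F [ 0.3 -0.1  0.2] w 0.5
shift mm [-0.6  0.1 -1.2] turn deg [-0.01  0.05  0.01]
[-0.0016, 0.0, 0.0025] [0.0, 0.0, 0.0]
[-0.0016, -0.0, 0.0025] [0.0, 0.0, 0.0]
[-0.0016, 0.0, 0.0025] [0.0, 0.0, 0.0]
[-0.0016, 0.0, 0.0025] [0.0, 0.0, 0.0]
[-0.0016, -0.0, 0.0025] [0.0, 0.0, 0.0]
swing
[-0.0073, 0.0, 0.0036] [0.0, 1.48, 0.0]
[-0.0072, -0.0, 0.0037] [-0.0, 1.48, -0.0]
[-0.0071, 0.0, 0.0038] [0.0, 1.48, -0.0]
[-0.007, -0.0, 0.0038] [0.0, 1.48, 0.0]
[-0.0069, -0.0, 0.0039] [-0.0, 1.48, -0.0]
[-0.0068, 0.0, 0.0039] [-0.0, 1.48, -0.0]
[-0.0067, -0.0, 0.004] [0.0, 1.48, 0.0]
[-0.0066, -0.0, 0.004] [0.0, 1.48, -0.0]
[-0.0065, 0.0, 0.0041] [-0.0, 1.48, -0.0]
[-0.0064, 0.0, 0.0041] [0.0, 1.48, -0.0]
[-0.0063, -0.0, 0.0042] [-0.0, 1.48, 0.0]
[-0.0062, -0.0, 0.0042] [-0.0, 1.48, -0.0]
[-0.0061, 0.0, 0.0042] [0.0, 1.48, -0.0]
[-0.006, -0.0, 0.0043] [-0.0, 1.48, -0.0]
[-0.0059, 0.0, 0.0043] [-0.0, 1.48, 0.0]
[-0.0058, -0.0, 0.0043] [0.0, 1.48, 0.0]
[-0.0057, 0.0, 0.0044] [-0.0, 1.48, -0.0]
[-0.0056, -0.0, 0.0044] [0.0, 1.48, 0.0]
[-0.0054, 0.0, 0.0044] [-0.0, 1.48, -0.0]
[-0.0053, -0.0, 0.0044] [-0.0, 1.48, 0.0]
[-0.0052, 0.0, 0.0044] [0.0, 1.48, 0.0]
[-0.0051, 0.0, 0.0044] [0.0, 1.48, 0.0]
[-0.005, -0.0, 0.0045] [-0.0, 1.48, -0.0]
```

View pics/wB.png

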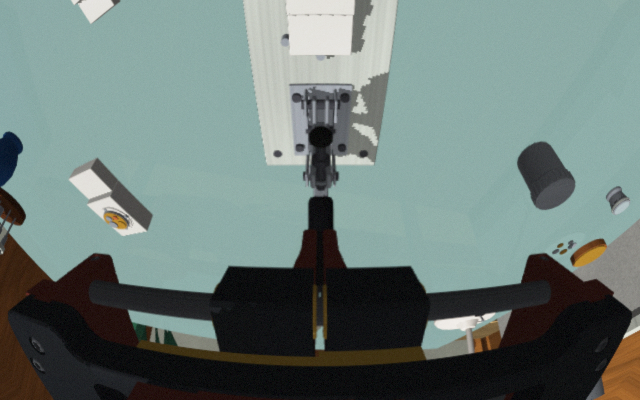

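The fingertips are centred in front of the handle at (320,232), covering its upper part. I'll approach.

Request:
{"name": "jog_arm", "arguments": {
  "steps": [
    [[-0.0016, 0, 0.0025, 0, 0, 0, 1], [-0.0016, 0, 0.0025, 0, 0, 0, 1], [-0.0016, 0, 0.0025, 0, 0, 0, 1], [-0.0016, 0, 0.0025, 0, 0, 0, 1], [0, 0, 0, 0, 0, 0, 1]]
  ]
}}

```text
t: 18.32
ee_pos: [644.8, 56.7, 274.4]
orientation: [2.912, 0.358, -0.901]
ft_force: [-0.1, -0.5, -0.3]
width: 0.3
```

Request:
{"name": "jog_arm", "arguments": {
  "steps": [
    [[-0.0016, 0, 0.0025, 0, 0, 0, 1], [0, 0, 0, 0, 0, 0, 1]]
  ]
}}

```text
t: 18.48
ee_pos: [642.4, 56.1, 273.0]
orientation: [2.912, 0.358, -0.901]
ft_force: [0.1, 0.9, -0.7]
width: 0.3
```

Request:
{"name": "jog_arm", "arguments": {
  "steps": [
    [[-0.0073, 0, 0.0036, 0, 1.48, 0, 1], [0, 0, 0, 0, 0, 0, 1]]
  ]
}}

```text
t: 18.65
ee_pos: [634.6, 54.2, 274.5]
orientation: [2.927, 0.36, -0.861]
ft_force: [1.8, -0.5, 0.5]
width: 0.4
```

Request:
{"name": "jog_arm", "arguments": {
  "steps": [
    [[-0.0072, 0, 0.0037, 0, 1.48, 0, 1], [-0.0071, 0, 0.0038, 0, 1.48, 0, 1], [0, 0, 0, 0, 0, 0, 1]]
  ]
}}

```text
t: 18.9
ee_pos: [618.7, 50.2, 275.9]
orientation: [2.954, 0.363, -0.789]
ft_force: [-0.2, 0.3, -0.8]
width: 0.6
```

Run:
```python
from hp import *
o=ctrl.get_obs(); plan(tcp(1.015,.6*1.015/1.165),yaw,.6*1.015/1.165)
im=ctrl.get_image('scene'); cv2.imwrite('pics/sC.png',cv2.resize(cv2.cvtColor(im[130:240,290:410],cv2.COLOR_RGB2BGR),None,fx=5,fy=5,interpolation=cv2.INTER_CUBIC))
save('wC',ctrl.get_image('wrist'))
```

```text
t 18.9 pos [618.7  50.2 275.9] F [-0.2  0.3 -0.8] w 0.6
shift mm [-0.1  0.1 -0.7] turn deg [ 0.   -0.05  0.01]
```

View pics/sC.png

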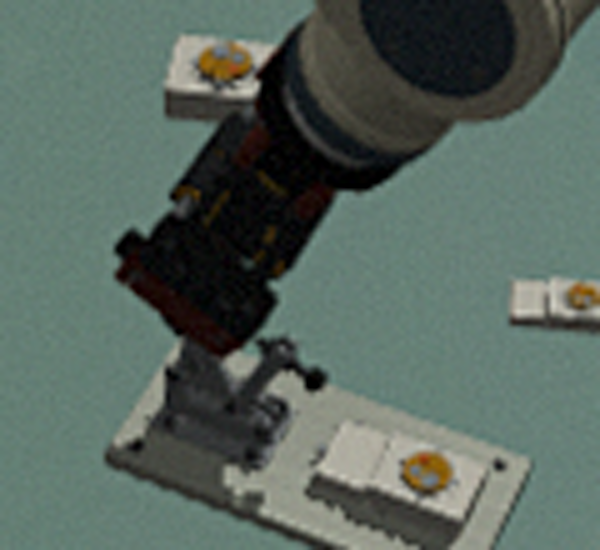

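View pics/wC.png

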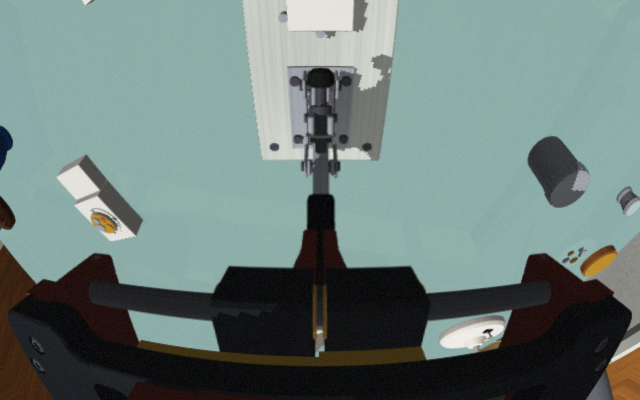

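The handle is moving with the fingers: the pad has swung forward to (316,378) in the scene view. The push is about 1 N. I'll continue.

Request:
{"name": "jog_arm", "arguments": {
  "steps": [
    [[-0.007, 0, 0.0038, 0, 1.48, 0, 1], [-0.0069, 0, 0.0039, 0, 1.48, 0, 1], [-0.0068, 0, 0.0039, 0, 1.48, 0, 1], [0, 0, 0, 0, 0, 0, 1]]
  ]
}}

```text
t: 19.33
ee_pos: [595.8, 44.5, 275.0]
orientation: [2.99, 0.368, -0.677]
ft_force: [-0.4, 1.6, -0.4]
width: 0.1
```

Request:
{"name": "jog_arm", "arguments": {
  "steps": [
    [[-0.0067, 0, 0.004, 0, 1.48, 0, 1], [-0.0066, 0, 0.004, 0, 1.48, 0, 1], [-0.0065, 0, 0.0041, 0, 1.48, 0, 1], [0, 0, 0, 0, 0, 0, 1]]
  ]
}}

```text
t: 19.67
ee_pos: [574.2, 39.0, 272.2]
orientation: [3.023, 0.372, -0.56]
ft_force: [1.3, 0.1, 1.6]
width: 0.3
```

Run:
```python
from hp import *
t=1.165-.45
plan(tcp(t,.6*t/1.165),yaw,.6*t/1.165)
im=ctrl.get_image('scene'); cv2.imwrite('pics/sD.png',cv2.resize(cv2.cvtColor(im[130:240,290:410],cv2.COLOR_RGB2BGR),None,fx=5,fy=5,interpolation=cv2.INTER_CUBIC))
save('wD',ctrl.get_image('wrist'))
```

```text
t 19.67 pos [574.2  39.  272.2] F [1.3 0.1 1.6] w 0.3
shift mm [-1.1  0.1 -0.7] turn deg [ 0.01 -0.11  0.01]
```

View pics/sD.png

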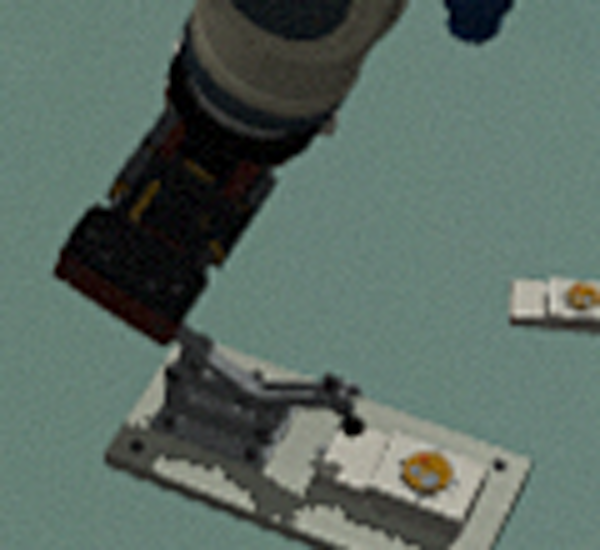

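View pics/wD.png

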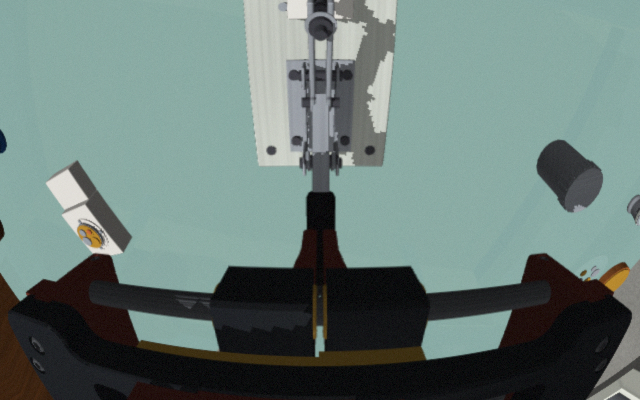

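The arm is nearly level, with the pad just above the holder at (352,425), and the fingers haven't slid on the grip. I'll continue in smaller groups.

Request:
{"name": "jog_arm", "arguments": {
  "steps": [
    [[-0.0064, 0, 0.0041, 0, 1.48, 0, 1], [-0.0063, 0, 0.0042, 0, 1.48, 0, 1], [0, 0, 0, 0, 0, 0, 1]]
  ]
}}

```text
t: 20.02
ee_pos: [559.8, 35.5, 268.8]
orientation: [3.042, 0.375, -0.484]
ft_force: [1.7, 0.9, 1.8]
width: 0.3
```

Request:
{"name": "jog_arm", "arguments": {
  "steps": [
    [[-0.0062, 0, 0.0042, 0, 1.48, 0, 1], [0, 0, 0, 0, 0, 0, 1]]
  ]
}}

```text
t: 20.18
ee_pos: [552.8, 33.7, 266.6]
orientation: [3.051, 0.376, -0.446]
ft_force: [2.0, 0.2, 0.6]
width: 0.6
```

Request:
{"name": "jog_arm", "arguments": {
  "steps": [
    [[-0.0061, 0, 0.0042, 0, 1.48, 0, 1], [0, 0, 0, 0, 0, 0, 1]]
  ]
}}

```text
t: 20.35
ee_pos: [545.7, 32.0, 264.2]
orientation: [3.059, 0.377, -0.408]
ft_force: [0.9, 1.0, 0.6]
width: 0.7
```

Run:
```python
from hp import *
t=1.165-.65
plan(tcp(t,.6*t/1.165),yaw,.6*t/1.165)
im=ctrl.get_image('scene'); cv2.imwrite('pics/sE.png',cv2.resize(cv2.cvtColor(im[130:240,290:410],cv2.COLOR_RGB2BGR),None,fx=5,fy=5,interpolation=cv2.INTER_CUBIC))
save('wE',ctrl.get_image('wrist'))
```

```text
t 20.35 pos [545.7  32.  264.2] F [0.9 1.  0.6] w 0.7
shift mm [-0.9  0.1 -1.2] turn deg [-0.01  0.01  0.01]
```

View pics/sE.png

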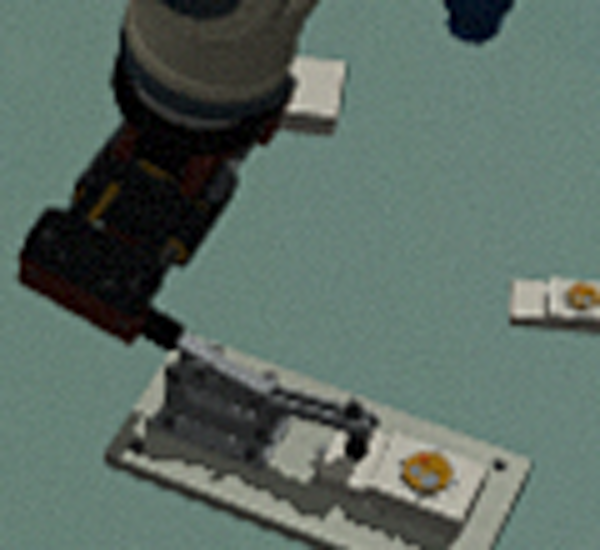

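View pics/wE.png

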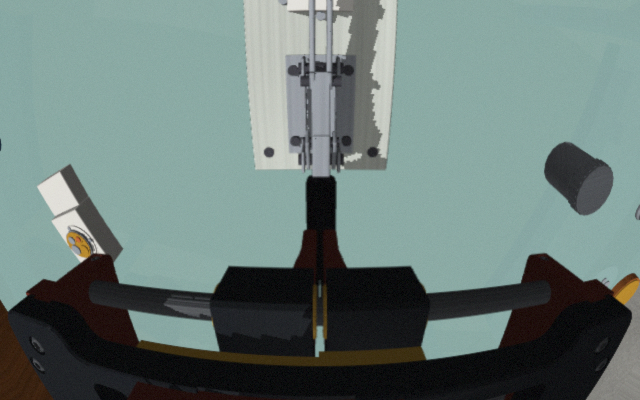

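Run:
```python
from hp import *
cw=cam('wrist'); cs=cam('scene'); O2=np.array([601.04,43.48])
def fx(P,O=O2): 
    d=P[:2]-O; return np.round([d[0]*np.cos(yaw)+d[1]*np.sin(yaw),-d[0]*np.sin(yaw)+d[1]*np.cos(yaw),P[2]],1)
n_=np.array([-np.sin(yaw),np.cos(yaw),0]); O3=np.array([*O2,0])
for s in [(326,198),(326,196.5)]:
    X,e=tri([ray('scene',s,cs),ray('wrist',(321,177),cw)]); print(fx(X),np.round(e,1))
    p,d=ray('scene',s,cs); print(fx(p+d*((O3-p)@n_)/(d@n_)))
o=ctrl.get_obs(); A=R.from_rotvec(o['orientation']).as_matrix()
for P in [(-10,0,182),(0,0,182),(10,0,182)]: print('tip',fx(o['ee_pos']+A@np.array(P,float),O))
```

```text
[-64.7   0.5  73.4] [1.8 1.8]
[-63.   -0.   72.9]
[-63.6   0.7  78.5] [0.4 0.4]
[-62.9  -0.   79.2]
tip [-1.137e+02  1.000e-01  9.130e+01]
tip [-1.04e+02  1.00e-01  8.87e+01]
tip [-94.4   0.2  86.1]
```

The handle is already at about 0.2 rad pitch with the grip front near (-64,75) in the fixture frame, ahead of my simple arc. The remaining push is mainly downward, so I'll use 2 mm steps and watch the force.

Request:
{"name": "jog_arm", "arguments": {
  "steps": [
    [[-0.0008, 0, 0.002, 0, 0, 0, 1], [-0.0008, 0, 0.002, 0, 0, 0, 1], [0, 0, 0, 0, 0, 0, 1]]
  ]
}}

```text
t: 20.7
ee_pos: [544.2, 31.5, 261.1]
orientation: [3.06, 0.377, -0.403]
ft_force: [3.8, 2.0, 2.1]
width: 0.5
```

Request:
{"name": "jog_arm", "arguments": {
  "steps": [
    [[-0.0008, 0, 0.002, 0, 0, 0, 1], [0, 0, 0, 0, 0, 0, 1]]
  ]
}}

```text
t: 20.87
ee_pos: [543.4, 31.3, 259.9]
orientation: [3.061, 0.377, -0.4]
ft_force: [5.9, 1.6, 6.2]
width: 0.6
```

Request:
{"name": "jog_arm", "arguments": {
  "steps": [
    [[-0.0008, 0, 0.002, 0, 0, 0, 1], [0, 0, 0, 0, 0, 0, 1]]
  ]
}}

```text
t: 21.03
ee_pos: [542.7, 31.1, 258.6]
orientation: [3.061, 0.377, -0.397]
ft_force: [7.2, 2.5, 6.3]
width: 0.4
```

The force has climbed to about 10 N with a forward component. I'll look before pushing further.

Run:
```python
from hp import *
o=ctrl.get_obs(); print(o['ft_force'])
im=ctrl.get_image('scene'); cv2.imwrite('pics/sF.png',np.clip(1.8*cv2.resize(cv2.cvtColor(im[160:240,290:390],cv2.COLOR_RGB2BGR),None,fx=7,fy=7,interpolation=cv2.INTER_CUBIC).astype(float),0,255).astype(np.uint8))
im=ctrl.get_image('wrist');cv2.imwrite('pics/wF.png',np.clip(1.8*cv2.resize(cv2.cvtColor(im[0:260,240:400],cv2.COLOR_RGB2BGR),None,fx=2.3,fy=2.3,interpolation=cv2.INTER_CUBIC).astype(float),0,255).astype(np.uint8))
A=R.from_rotvec(o['orientation']).as_matrix()
d=R.from_rotvec([0,0,-yaw]).as_matrix()
for P in [(-10,0,182),(0,0,182),(10,0,182)]: print('tip',np.round(d@(o['ee_pos']+A@np.array(P,float)-[*O,0]),1))
```

```text
[7.19661789 2.52428284 6.34171435]
tip [-1.155e+02 -1.000e-01  8.520e+01]
tip [-1.058e+02 -1.000e-01  8.260e+01]
tip [-96.2  -0.1  80.1]
```

View pics/sF.png

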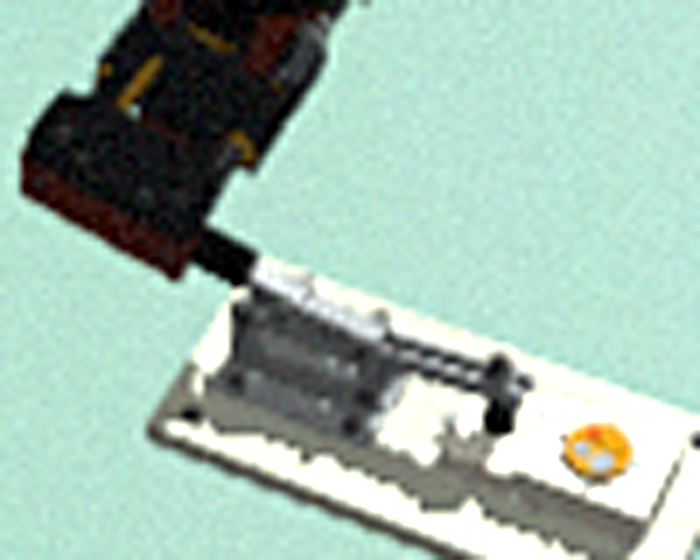

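View pics/wF.png

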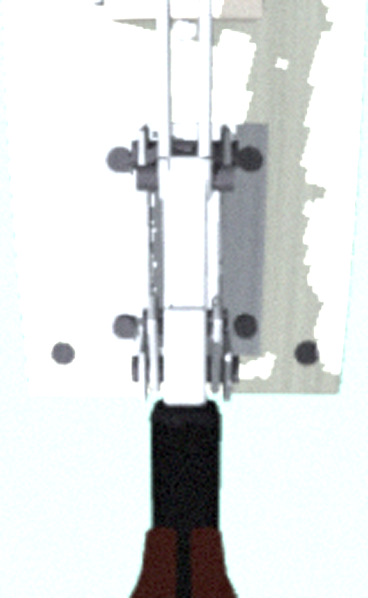

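The pad is on the holder and the toggle is loading. Part of the force is sideways friction from my rearward drift, so I'll relieve that first and then push straight down.

Request:
{"name": "jog_arm", "arguments": {
  "steps": [
    [[0.0006, 0, -0.0001, 0, 0, 0, 1], [0, 0, 0, 0, 0, 0, 1]]
  ]
}}

```text
t: 21.3
ee_pos: [543.0, 31.2, 258.5]
orientation: [3.061, 0.377, -0.399]
ft_force: [6.2, 2.6, 7.0]
width: 0.2
```

Request:
{"name": "jog_arm", "arguments": {
  "steps": [
    [[0.0008, 0, 0.001, 0, 0, 0, 1], [0, 0, 0, 0, 0, 0, 1]]
  ]
}}

```text
t: 21.47
ee_pos: [543.0, 31.2, 257.3]
orientation: [3.06, 0.377, -0.402]
ft_force: [4.7, 1.1, 8.1]
width: 0.5
```

Request:
{"name": "jog_arm", "arguments": {
  "steps": [
    [[0.0004, 0, 0.001, 0, 0, 0, 1], [0, 0, 0, 0, 0, 0, 1]]
  ]
}}

```text
t: 21.63
ee_pos: [543.0, 31.2, 256.2]
orientation: [3.06, 0.377, -0.402]
ft_force: [3.2, 1.3, 9.7]
width: 0.9
```

Request:
{"name": "jog_arm", "arguments": {
  "steps": [
    [[0.0004, 0, 0.001, 0, 0, 0, 1], [0, 0, 0, 0, 0, 0, 1]]
  ]
}}

```text
t: 21.8
ee_pos: [543.0, 31.2, 255.1]
orientation: [3.06, 0.377, -0.403]
ft_force: [2.6, 1.6, 10.4]
width: 0.4
```

Request:
{"name": "jog_arm", "arguments": {
  "steps": [
    [[0.0004, 0, 0.001, 0, 0, 0, 1], [0, 0, 0, 0, 0, 0, 1]]
  ]
}}

```text
t: 21.97
ee_pos: [542.9, 31.2, 254.0]
orientation: [3.06, 0.377, -0.404]
ft_force: [1.9, 0.7, 12.0]
width: 0.3
```

Request:
{"name": "jog_arm", "arguments": {
  "steps": [
    [[0.0003, 0, 0.001, 0, 0, 0, 1], [0, 0, 0, 0, 0, 0, 1]]
  ]
}}

```text
t: 22.13
ee_pos: [542.8, 31.1, 252.9]
orientation: [3.06, 0.377, -0.405]
ft_force: [1.8, 1.4, 10.3]
width: 0.5
```

The handle yields about 1.1 mm per step and the force has passed its peak (12 N, now 10 N). I'll continue.

Request:
{"name": "jog_arm", "arguments": {
  "steps": [
    [[0.0003, 0, 0.001, 0, 0, 0, 1], [0, 0, 0, 0, 0, 0, 1]]
  ]
}}

```text
t: 22.3
ee_pos: [542.7, 31.1, 251.7]
orientation: [3.06, 0.377, -0.405]
ft_force: [0.8, 0.5, 10.3]
width: 0.4
```

Request:
{"name": "jog_arm", "arguments": {
  "steps": [
    [[0.0003, 0, 0.001, 0, 0, 0, 1], [0, 0, 0, 0, 0, 0, 1]]
  ]
}}

```text
t: 22.47
ee_pos: [542.6, 31.1, 250.6]
orientation: [3.059, 0.377, -0.406]
ft_force: [2.1, 0.8, 9.9]
width: 0.8
```

Request:
{"name": "jog_arm", "arguments": {
  "steps": [
    [[0.0003, 0, 0.001, 0, 0, 0, 1], [0, 0, 0, 0, 0, 0, 1]]
  ]
}}

```text
t: 22.63
ee_pos: [542.5, 31.1, 249.4]
orientation: [3.059, 0.377, -0.407]
ft_force: [1.3, 0.1, 8.0]
width: 0.4
```

Request:
{"name": "jog_arm", "arguments": {
  "steps": [
    [[0.0003, 0, 0.001, 0, 0, 0, 1], [0, 0, 0, 0, 0, 0, 1]]
  ]
}}

```text
t: 22.8
ee_pos: [542.4, 31.1, 248.1]
orientation: [3.059, 0.377, -0.407]
ft_force: [1.6, -0.3, 7.6]
width: 0.2
```

Request:
{"name": "jog_arm", "arguments": {
  "steps": [
    [[0.0003, 0, 0.001, 0, 0, 0, 1], [0, 0, 0, 0, 0, 0, 1]]
  ]
}}

```text
t: 22.97
ee_pos: [542.3, 31.0, 246.9]
orientation: [3.059, 0.377, -0.408]
ft_force: [1.8, 0.1, 5.2]
width: 0.0
```

Request:
{"name": "jog_arm", "arguments": {
  "steps": [
    [[0.0003, 0, 0.001, 0, 0, 0, 1], [0, 0, 0, 0, 0, 0, 1]]
  ]
}}

```text
t: 23.13
ee_pos: [542.2, 31.0, 245.6]
orientation: [3.059, 0.377, -0.408]
ft_force: [0.5, -1.1, 3.5]
width: 0.4
```

Request:
{"name": "jog_arm", "arguments": {
  "steps": [
    [[0.0003, 0, 0.001, 0, 0, 0, 1], [0, 0, 0, 0, 0, 0, 1]]
  ]
}}

```text
t: 23.3
ee_pos: [542.1, 31.1, 244.2]
orientation: [3.059, 0.377, -0.408]
ft_force: [0.2, -0.5, 0.1]
width: 0.3
```

Request:
{"name": "jog_arm", "arguments": {
  "steps": [
    [[0.0003, 0, 0.001, 0, 0, 0, 1], [0, 0, 0, 0, 0, 0, 1]]
  ]
}}

```text
t: 23.47
ee_pos: [542.2, 31.2, 243.1]
orientation: [3.06, 0.377, -0.408]
ft_force: [0.8, 0.3, 1.1]
width: 0.7
```

The force has dropped to zero: past the dead point. I'll follow gently to feel the stop.

Request:
{"name": "jog_arm", "arguments": {
  "steps": [
    [[0.0002, 0, 0.0007, 0, 0, 0, 1], [0, 0, 0, 0, 0, 0, 1]]
  ]
}}

```text
t: 23.63
ee_pos: [542.4, 31.2, 242.6]
orientation: [3.06, 0.377, -0.407]
ft_force: [-0.6, -0.7, 0.4]
width: 0.3
```

Request:
{"name": "jog_arm", "arguments": {
  "steps": [
    [[0.0002, 0, 0.0007, 0, 0, 0, 1], [0, 0, 0, 0, 0, 0, 1]]
  ]
}}

```text
t: 23.8
ee_pos: [542.5, 31.2, 242.1]
orientation: [3.06, 0.377, -0.406]
ft_force: [-0.4, 0.6, 0.5]
width: 0.7
```

Request:
{"name": "jog_arm", "arguments": {
  "steps": [
    [[0.0002, 0, 0.0007, 0, 0, 0, 1], [0, 0, 0, 0, 0, 0, 1]]
  ]
}}

```text
t: 23.97
ee_pos: [542.5, 31.2, 241.4]
orientation: [3.06, 0.377, -0.406]
ft_force: [1.0, -0.1, 0.3]
width: 0.5
```

Request:
{"name": "jog_arm", "arguments": {
  "steps": [
    [[0.0002, 0, 0.0007, 0, 0, 0, 1], [0, 0, 0, 0, 0, 0, 1]]
  ]
}}

```text
t: 24.13
ee_pos: [542.6, 31.2, 240.7]
orientation: [3.06, 0.377, -0.406]
ft_force: [-0.4, -0.2, -0.3]
width: 0.7
```

Request:
{"name": "jog_arm", "arguments": {
  "steps": [
    [[0.0002, 0, 0.0005, 0, 0, 0, 1], [0, 0, 0, 0, 0, 0, 1]]
  ]
}}

```text
t: 24.3
ee_pos: [542.7, 31.2, 240.3]
orientation: [3.06, 0.377, -0.406]
ft_force: [-0.2, -0.1, 2.2]
width: 0.2
```

Run:
```python
from hp import *
o=ctrl.get_obs(); print(o['ft_force'])
im=ctrl.get_image('scene'); cv2.imwrite('pics/sG.png',np.clip(1.8*cv2.resize(cv2.cvtColor(im[160:240,290:390],cv2.COLOR_RGB2BGR),None,fx=7,fy=7,interpolation=cv2.INTER_CUBIC).astype(float),0,255).astype(np.uint8))
A=R.from_rotvec(o['orientation']).as_matrix()
d=R.from_rotvec([0,0,-yaw]).as_matrix()
for P in [(-10,0,182),(0,0,182),(10,0,182)]: print('tip',np.round(d@(o['ee_pos']+A@np.array(P,float)-[*O,0]),1))
```

```text
[-0.1921586  -0.10036996  2.17344341]
tip [-1.166e+02  1.000e-01  6.720e+01]
tip [-1.069e+02  1.000e-01  6.460e+01]
tip [-97.3   0.1  62. ]
```

View pics/sG.png

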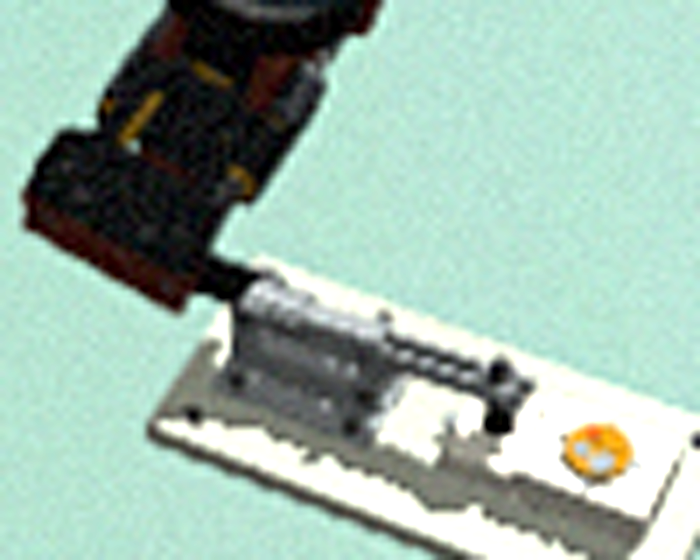

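The stop may just be starting (2.2 N), and the handle looks level. I'll make one more small step to confirm it.

Request:
{"name": "jog_arm", "arguments": {
  "steps": [
    [[0.0001, 0, 0.0003, 0, 0, 0, 1], [0, 0, 0, 0, 0, 0, 1]]
  ]
}}

```text
t: 24.52
ee_pos: [542.7, 31.2, 240.1]
orientation: [3.06, 0.377, -0.406]
ft_force: [-0.2, -0.9, 3.9]
width: 0.5
```

Request:
{"name": "jog_arm", "arguments": {
  "steps": [
    [[0.0001, 0, 0.0003, 0, 0, 0, 1], [0, 0, 0, 0, 0, 0, 1]]
  ]
}}

```text
t: 24.68
ee_pos: [542.7, 31.2, 239.9]
orientation: [3.06, 0.377, -0.406]
ft_force: [-0.3, 0.4, 6.0]
width: 0.4
```

A firm stop: force rises about 2 N per 0.3 mm. I'll stop here, lift straight off and look.

Request:
{"name": "jog_arm", "arguments": {
  "steps": [
    [[-0.0005, 0, -0.002, 0, 0, 0, 1], [-0.0026, 0, -0.0097, 0, 0, 0, 1], [-0.0052, 0, -0.0193, 0, 0, 0, 1], [-0.0052, 0, -0.0193, 0, 0, 0, 1], [-0.0052, 0, -0.0193, 0, 0, 0, 1], [-0.0052, 0, -0.0193, 0, 2.5, 0, 1], [-0.0052, 0, -0.0193, 0, 5, 0, 1], [-0.0052, 0, -0.0193, 0, 5, 0, 1], [-0.004, 0, -0.03, 0, 2.5, 0, 1], [0, 0, -0.03, 0, 0, 0, 1], [0, 0, 0, 0, 0, 0, 1], [0, 0, 0, 0, 0, 0, 1], [0, 0, 0, 0, 0, 0, 1]]
  ]
}}

```text
t: 25.77
ee_pos: [536.5, 29.7, 431.4]
orientation: [3.118, 0.384, -0.003]
ft_force: [-0.3, 0.5, -0.6]
width: 0.1
```

Run:
```python
from hp import *
plan([585,42,403],yaw)
def sv(n,im,x0,y0,w,h,f,g=1.5): cv2.imwrite(f'pics/{n}.png',np.clip(g*cv2.resize(cv2.cvtColor(im[y0:y0+h,x0:x0+w],cv2.COLOR_RGB2BGR),None,fx=f,fy=f,interpolation=cv2.INTER_CUBIC).astype(float),0,255).astype(np.uint8))
sv('sH',ctrl.get_image('scene'),290,160,110,85,7); save('wH',ctrl.get_image('wrist'))
```

```text
t 25.77 pos [536.5  29.7 431.4] F [-0.3  0.5 -0.6] w 0.1
shift mm [50.1 -0.1 28.3] turn deg [-0.    0.13  0.01]
```

View pics/sH.png

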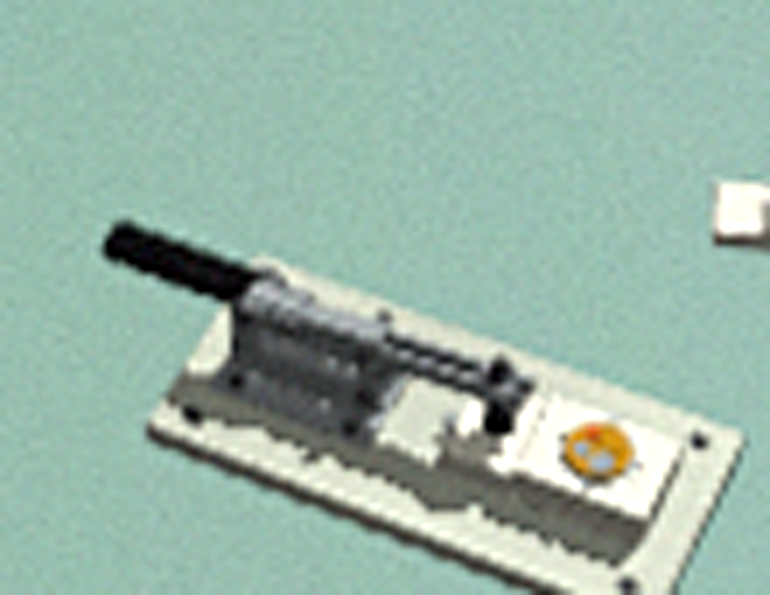

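View pics/wH.png

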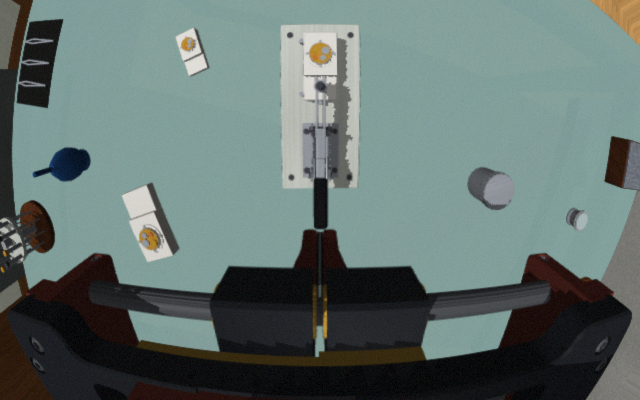

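The clamp is shut: the handle is level and parallel to the plate, from (105,240) to (250,285), and the pad is on the land at (497,415). The bystanders haven't moved. One closer check of the holder's seating.

Run:
```python
from hp import *
im=ctrl.get_image('wrist'); cv2.imwrite('pics/zH.png',cv2.resize(cv2.cvtColor(im[20:120,270:370],cv2.COLOR_RGB2BGR),None,fx=6,fy=6,interpolation=cv2.INTER_CUBIC))
```

```text
(no output)
```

View pics/zH.png

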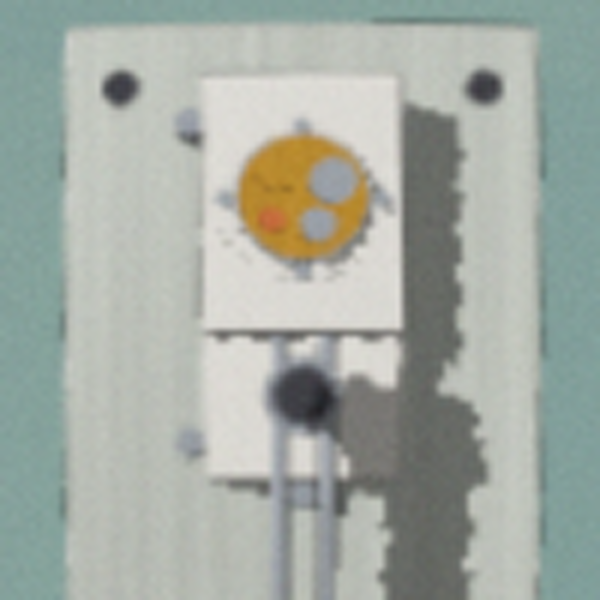

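The holder is still against both side pins, at (190,127) and (190,443), and the end pin at (303,492). The pad is centred on the land at (303,397). Handing in.

```bash
python3 -c "
from workcell import ctrl
print(ctrl.close_job())"
```

```text
the job is handed in; nothing more can be done
None
```

The middle-sized holder is loaded on the plate against all three pins, the clamp is closed on it, and I handed the job in. The run took about 26 s of the 64 s allowed, and no verdict was reported.

- **Seating the holder:** I slid it home with about 5 N on the side pins and 6 N on the end pin, then let go. Pictures before and after clamping show it against both side pins and the end pin.
- **Closing the clamp:** The push on the handle peaked at about 12 N, fell to zero past the dead point, and I stopped at 6 N on the stop. The peak is above the 7 N you gave, because I pushed a little inside the handle's end and with some sideways friction, but it stayed under the 25 N limit.
- **Final check:** The last pictures show the handle level, the pad on the middle of the land and the robot clear. The canister, blower and loupe appear where they were.
- **Not measured:** I had no direct reading of the pad force or the handle's bend angle. I judged both from the feel of the stop and the pictures.
- **Disagreement:** The camera placed the fixture about 2 mm off in y from where I touched the side pins, so I used the touched position.

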